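# Set the stacked coffee cups out on their saucers

### The job

Get the coffee cups ready for four: take the stack of espresso cups apart and stand each cup upright in the well of the saucer of its own colour. They are china, so keep them upright and set them down gently; leave the saucers where they lie and do not disturb the milk jug or the sugar pot.

Things in the scene. Friction and masses are not known exactly. Their poses are not given: they have to be found in the camera images.
- cup_blue: cobalt blue china cup, bottom of the stack. Body 62 mm across, 60 high, wall 3.5, open top; foot 50 across, 8 high, sits in the rim of the cup below (cups stacked 52 mm apart; lift 8 to free). Handle on its +x: 9 thick, out to 58 from the axis, 16 to 52 high. Pinch the body across its y. 0.12 to 0.2 kg. Origin: centre of the foot's underside, z up.
- cup_red: brick red china cup, second, on the blue one. Body 62 mm across, 60 high, wall 3.5, open top; foot 50 across, 8 high, sits in the rim of the cup below (cups stacked 52 mm apart; lift 8 to free). Handle on its +x: 9 thick, out to 58 from the axis, 16 to 52 high. Pinch the body across its y. 0.12 to 0.2 kg. Origin: centre of the foot's underside, z up.
- cup_white: off-white china cup, third, on the red one. Body 62 mm across, 60 high, wall 3.5, open top; foot 50 across, 8 high, sits in the rim of the cup below (cups stacked 52 mm apart; lift 8 to free). Handle on its +x: 9 thick, out to 58 from the axis, 16 to 52 high. Pinch the body across its y. 0.12 to 0.2 kg. Origin: centre of the foot's underside, z up.
- cup_yellow: mustard yellow china cup, top of the stack, on the white one. Body 62 mm across, 60 high, wall 3.5, open top; foot 50 across, 8 high, sits in the rim of the cup below (cups stacked 52 mm apart; lift 8 to free). Handle on its +x: 9 thick, out to 58 from the axis, 16 to 52 high. Pinch the body across its y. 0.12 to 0.2 kg. Origin: centre of the foot's underside, z up.
- saucer_blue: cobalt blue china saucer lying loose on the worktop, 122 mm across, 0.17 kg. Flat round well in the middle, 70 mm across, its floor 4 mm above the worktop; around it the rim slopes up to 14 mm at the edge. Origin: centre of the underside; z up, so a cup standing in the well has its origin 4 mm above this one. Round: its yaw means nothing.
- saucer_red: brick red china saucer lying loose on the worktop, 122 mm across, 0.17 kg. Flat round well in the middle, 70 mm across, its floor 4 mm above the worktop; around it the rim slopes up to 14 mm at the edge. Origin: centre of the underside; z up, so a cup standing in the well has its origin 4 mm above this one. Round: its yaw means nothing.
- saucer_white: off-white china saucer lying loose on the worktop, 122 mm across, 0.17 kg. Flat round well in the middle, 70 mm across, its floor 4 mm above the worktop; around it the rim slopes up to 14 mm at the edge. Origin: centre of the underside; z up, so a cup standing in the well has its origin 4 mm above this one. Round: its yaw means nothing.
- saucer_yellow: mustard yellow china saucer lying loose on the worktop, 122 mm across, 0.17 kg. Flat round well in the middle, 70 mm across, its floor 4 mm above the worktop; around it the rim slopes up to 14 mm at the edge. Origin: centre of the underside; z up, so a cup standing in the well has its origin 4 mm above this one. Round: its yaw means nothing.
- milk_jug: bystander: stainless steel milk jug, 76 mm across at the belly, 92 mm high, with a loop handle along its own -x reaching 66 mm from the axis. Loose. Origin: centre of the underside, z up.
- sugar_pot: bystander: white china sugar pot with a teal band and a wooden lid with a small knob, 78 mm across, 89 mm high to the top of the knob. Loose. Origin: centre of the underside, z up.
Things that resemble listed ones, but are neither listed nor needed, are in the scene too. Several things have the shape of the cup_yellow; the one meant has the colours described above.

How it is judged:
By the outcome, as a careful person would: the job done as asked, in the order asked, and still so for the second after the job is handed in, with the robot touching nothing.
It also fails if it takes over 120 s, if anything falls off the work surface, if the arm or the gripper's body presses on something with over 40 N, if the wrist force passes 120 N, or if a joint passes its speed limit or range.

### The arm

A 7-joint arm with a two-finger parallel gripper is mounted at the origin on the work surface. World frame = base frame: x ahead of the robot, y to its left, z up, the work surface at z = 0. Lengths are in m, angles in rad, forces in N, time in s.
With the tool pointing down it reaches from about 0.4 to 0.925 m from the base axis. Payload 4.1 kg.
Tool frame: the origin (TCP) lies midway between the tips of the shut fingers; the grasp point (between the pads) lies manip.pinch_z behind it (manip.pinch_z is the distance from the TCP to the grasp point, in m); z points along the fingers, y is the direction in which the jaws open and shut (so a half turn about z gives the same grasp; the last joint's range is limited). The gripper opens to 85 mm and grips with 20 to 120 N. Pads are 22 mm wide; open, the fingers measure 114 mm over their backs; the gripper's body (76 mm by 85 mm) begins 54 mm behind the grasp point. The pads swing forward as they close: fully open they stand 13 mm farther back than shut.
Start: joints at [1.139, 0.398, 0.045, 1.537, -0.019, 1.207, -0.051], TCP at [0.212, -0.614, 0.231] pointing down, gripper open.
Joint ranges: [-2.82, 2.82], [-0.49, 2.23], [-1.37, 1.46], [0, 2.46], [-1.36, 4.5], [0.23, 2], [-2.94, 2.94]. Speed limits (rad/s): [2.57, 2.57, 3.14, 3.14, 3.14, 3.14, 3.14].

### API

Orientations are given as a rotation vector (axis times angle).
In Python, from plant import manip, read_camera, camera_params, sign_off gives the robot as it stands.
- The arm moves only by the tool jog_arm, never from a script. Its argument "deltas" is a list that holds one entry, the list of rows, each a list of 7 numbers: the shift along the tool's x, y, z in cm, then the turn, a rotation vector about the tool's x, y, z in degrees, then the finger opening in cm, from 0 to 8.54. A call has 1 to 20 rows; each row shifts and turns the commanded pose from where the row before left it, along the tool's axes as they then stand; what a row does not reach is not made up. A row lasts 1/8 s, in which the tool goes at most 62.5 mm and 10.7 degrees, less where a joint would pass 70% of its speed; a pose out of reach is approached as far as the arm can. A call is refused whole if a number of a shift passes 6.25 or a number of a turn 10.7, either way. A call with a gripper value outside its range is refused whole. The fingers move at their own pace and stop on an object; the grip force is fixed at half the most. Time passes only in rows, so rows that do not move let the fingers close. It gives the time, the measured TCP pose, the force and the opening at its end, in the units of the state.
- manip.get_state(): the state, without advancing time (a new reading comes with each control period).
- read_camera(name): name is "scene" or "top"; returns the picture (384x512x3 uint8, red, green, blue); there is no depth.
- camera_params(name): a dict with "mtx" (3x3 intrinsics, pixels), "distortion" ([k1, k2, p1, p2, k3] as OpenCV has them; the pictures are not rectified), "extrinsics" (4x4, takes a point from camera to world coordinates). Camera axes: x right, y down, z forward; pixel columns grow to the right and rows downward; lengths in m; the calibration is good to about 2 mm. A picture is of the moment at which its call begins. camera_params takes no time and is no camera call.
- sign_off(): hands the job in, once; it reports no verdict.
The state is a dict: "clock": time; "q": joint angles; "qd": joint speeds; "joint_torque": joint torques, N m; "tool_pos": TCP position; "ee_rot": TCP orientation; "force": force on the tool from outside, world axes, zero at the start; "ft_torque": the same for the moment, N m; "finger_gap": finger opening in m.
Only numpy, scipy, OpenCV 4.12 (cv2) and the standard library are available. Lean on these libraries where they do the work, as an engineer would, in place of code of your own. Each camera call takes 0.05 s, during which the arm holds its last target.

## Working session

There is one attempt and no reset: what is moved stays moved. The work goes in short steps, Python scripts to look and compute and a tool call to move; the robot and the scene stay as the last step left them, time stands still between calls to the robot, and variables do not carry over. Pictures are saved under pics/ and viewed, and the job is handed in when it is done.

Besides the shell and the picture viewer there is one more tool, called after "Call:" as name(argument=value, ...) on one line, values as JSON. jog_arm: Moves the arm, as the interface text tells. Its arguments: {"type":"object","properties":{"deltas":{"type":"array","items":{"type":"array","items":{"type":"array","items":{"type":"number"}}}}},"required":["deltas"]}

```bash
mkdir -p pics; ls
python3 - <<'E'
from plant import manip, read_camera, camera_params
import cv2, numpy as np
np.set_printoptions(precision=4,suppress=True)
for n in ("scene","top"):
    im=read_camera(n); cv2.imwrite(f"pics/{n}0.png",im[:,:,::-1])
    p=camera_params(n); print(n,np.array(p["mtx"]),p["distortion"],np.array(p["extrinsics"]))
print(manip.get_state(), manip.pinch_z)
E
```

```text
pics
scene [[496.149    0.     256.7501]
 [  0.     496.149  193.8535]
 [  0.       0.       1.    ]] [0.0247 0.     0.     0.     0.    ] [[ 0.8156  0.3239 -0.4795  1.1569]
 [ 0.5784 -0.4335  0.691  -0.975 ]
 [ 0.016  -0.8409 -0.5409  0.8949]
 [ 0.      0.      0.      1.    ]]
top [[369.8874   0.     252.2467]
 [  0.     369.8874 184.1945]
 [  0.       0.       1.    ]] [-0.0629  0.      0.      0.      0.    ] [[ 0.0027 -0.9922  0.1242  0.3229]
 [-1.     -0.0027  0.0004  0.0125]
 [-0.0001 -0.1242 -0.9923  1.2611]
 [ 0.      0.      0.      1.    ]]
{'clock': 0.1, 'q': array([ 1.139 ,  0.3991,  0.045 ,  1.5378, -0.0187,  1.2069, -0.0507]), 'qd': array([-0.0005, -0.0029, -0.0011, -0.0035,  0.0003,  0.0004,  0.0001]), 'joint_torque': array([  0.0028, -47.6268,   1.3698, -25.4953,   0.0119,   0.0051,
        -0.    ]), 'tool_pos': array([ 0.2122, -0.6138,  0.2304]), 'ee_rot': array([-3.0965, -0.5202,  0.0006]), 'force': array([0.5422, 0.3147, 0.1357]), 'ft_torque': array([0.0645, 0.0281, 0.0481]), 'finger_gap': 0.08561407909125224} 0.0187
```

View pics/scene0.png

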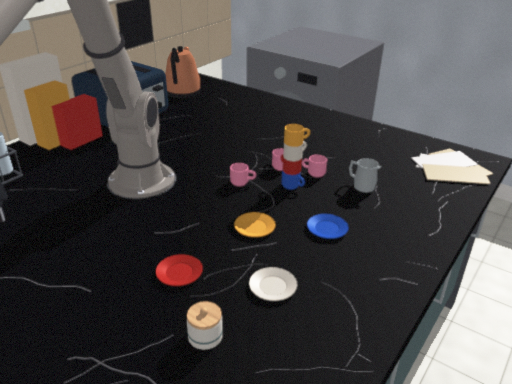

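View pics/top0.png

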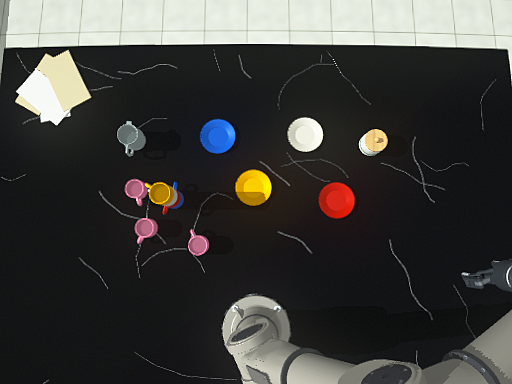

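The scene view shows the stack at about (293,155), with yellow, white, red and blue from top to bottom. Three pink cups stand at (240,175), (280,160) and (317,166), the jug at (366,175) and the sugar pot at (205,325). In the top view the stack is at about (165,195), and the saucers are blue (218,136), white (305,134), yellow (253,187) and red (337,200). I'll check enlarged crops next.

```bash
cat > h.py <<'E'
import cv2, numpy as np
from plant import manip, read_camera, camera_params
np.set_printoptions(precision=4,suppress=True)
P={n:camera_params(n) for n in ("scene","top")}
def ray(n,uv):
    p=P[n]; K=np.array(p["mtx"]); D=np.array(p["distortion"]); E=np.array(p["extrinsics"])
    u=cv2.undistortPoints(np.array(uv,float).reshape(-1,1,2),K,D).reshape(-1,2)
    d=np.c_[u,np.ones(len(u))]@E[:3,:3].T
    return E[:3,3],d
def onz(n,uv,z):
    o,d=ray(n,uv); t=(z-o[2])/d[:,2]; return o+d*t[:,None]
def proj(n,X):
    p=P[n]; E=np.linalg.inv(np.array(p["extrinsics"]))
    r,_=cv2.projectPoints(np.array(X,float).reshape(-1,3),cv2.Rodrigues(E[:3,:3])[0],E[:3,3],np.array(p["mtx"]),np.array(p["distortion"]))
    return r.reshape(-1,2)
def look(n,name,box=None,s=4):
    im=read_camera(n); np.save(f"pics/{name}.npy",im)
    c=im if box is None else im[box[1]:box[3],box[0]:box[2]]
    cv2.imwrite(f"pics/{name}.png",cv2.resize(c[:,:,::-1],None,fx=s,fy=s,interpolation=cv2.INTER_CUBIC) if s!=1 else c[:,:,::-1])
    return im
E
python3 - <<'E'
from h import *
a=cv2.imread("pics/scene0.png"); b=cv2.imread("pics/top0.png")
cv2.imwrite("pics/scene0c.png",cv2.resize(a[110:210,220:400],None,fx=4,fy=4,interpolation=cv2.INTER_CUBIC))
cv2.imwrite("pics/top0c.png",cv2.resize(b[110:260,100:280],None,fx=4,fy=4,interpolation=cv2.INTER_CUBIC))
for nm,bgr in (("scene",a),("top",b)):
    hsv=cv2.cvtColor(bgr,cv2.COLOR_BGR2HSV)
    for c,lo,hi in (("blue",(105,150,60),(125,255,255)),("red",(0,200,60),(6,255,255)),("yellow",(15,150,100),(30,255,255)),("white",(0,0,150),(179,60,255)),("pink",(160,60,80),(179,200,255)),("red2",(174,200,60),(179,255,255))):
        m=cv2.inRange(hsv,lo,hi)
        k,l,st,ce=cv2.connectedComponentsWithStats(m)
        for i in range(1,k):
            if 60<st[i,4]<3000 : print(nm,c,st[i],ce[i],onz(nm,ce[i],0.009)[0][:2])
E
```

```text
scene blue [281 172  24  18 289] [292.0381 181.1834] [0.4224 0.2953]
scene blue [307 213  42  26 783] [328.2605 226.1814] [0.6479 0.1389]
scene yellow [  25   81   44   69 1722] [ 45.3815 110.9141] [-0.7525  0.1501]
scene yellow [284 124  26  22 438] [294.8059 134.1553] [0.236  0.6157]
scene yellow [234 212  42  25 817] [254.6047 224.2534] [0.4644 0.0147]
scene white [ 0  0 12 12 77] [3.6623 3.6883] [-2.753   1.1966]
scene white [ 13   0  57  33 661] [42.5083 11.2663] [-2.3291  1.2387]
scene white [197  59  26  20 329] [212.0456  68.8267] [-0.5416  1.0281]
scene white [  0  62  30  92 901] [ 12.9956 108.7603] [-0.8811  0.0794]
scene white [ 412  149   81   35 1768] [451.7952 166.8405] [0.8351 0.7296]
scene white [  4 156   9  16  83] [  8.2048 163.506 ] [-0.4542 -0.2108]
scene white [138 166  36  28 216] [160.2176 183.0463] [0.0699 0.0158]
scene white [496 185  16  17 193] [504.8756 192.4093] [1.0316 0.661 ]
scene white [ 249  267   48   34 1235] [272.5255 283.485 ] [ 0.6512 -0.1673]
scene white [190 316  32  25 299] [206.5217 332.0368] [ 0.6184 -0.3906]
scene pink [272 148  29  27 2
[... 312 characters left out ...]
2739]
top yellow [ 235  169   37   37 1043] [252.9674 187.0633] [0.4698 0.0106]
top yellow [145 182  29  23 476] [159.9685 192.7416] [0.4494 0.3281]
top white [  0  36   5  37 113] [ 1.4779 50.1593] [0.9813 0.9502]
top white [288 117  35  35 950] [304.9789 134.1579] [ 0.6556 -0.1699]
top white [359 133  19  22 139] [364.5396 146.4388] [ 0.6131 -0.3772]
top white [ 222  296   67   88 2141] [251.3246 341.6871] [-0.0402  0.0147]
top white [287 358  55  26 924] [309.9058 374.1082] [-0.1444 -0.1768]
top pink [124 179  24  27 406] [135.7192 189.931 ] [0.4588 0.4123]
top pink [134 218  24  26 417] [145.0671 228.4916] [0.3277 0.3751]
top pink [188 229  21  27 372] [197.5484 243.9839] [0.2771 0.196 ]
```

```bash
python3 -c "
from h import *
"; ls pics
```

```text
scene0.png
scene0c.png
top0.png
top0c.png
```

View pics/scene0c.png

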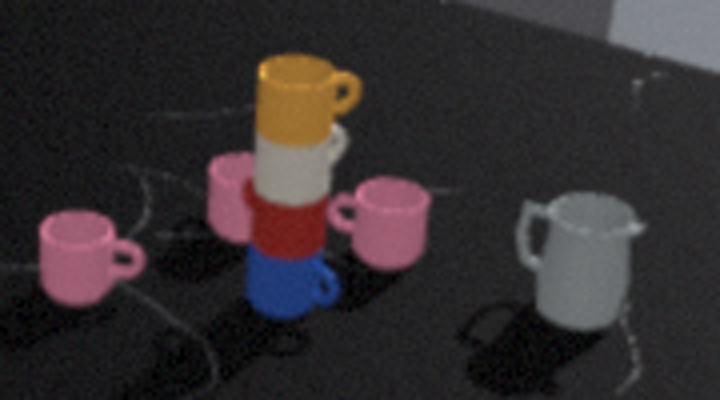

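View pics/top0c.png

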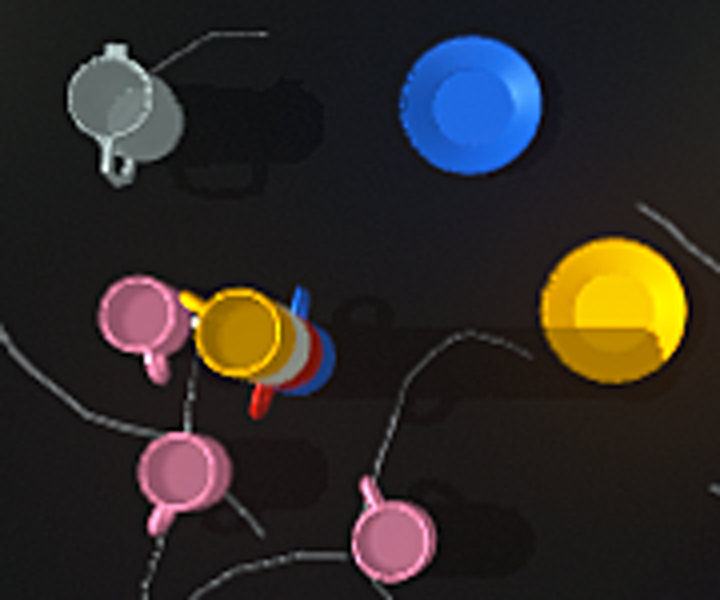

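In the enlarged crops only the mustard cup on top of the stack is yellow. The other cups of that shape are pink (crop centres (140,315), (180,470) and (390,540)), so the stack cup is cup_yellow. Its handle points left, towards a pink cup. The blue handle points up and the red handle points down. Next I measure by circle fits on planes.

Run:
```python
from h import *
from scipy.optimize import least_squares
def circ(p):
    f=least_squares(lambda c:np.hypot(p[:,0]-c[0],p[:,1]-c[1])-c[2],[*p.mean(0),.05],loss="soft_l1",f_scale=.001)
    return f.x, np.abs(f.fun).max()
R={"blue":[(105,100,40),(125,255,255)],"red":[(0,150,40),(8,255,255)],"yellow":[(12,120,50),(35,255,255)],"white":[(0,0,110),(179,90,255)]}
for n in ("top","scene"):
    im=cv2.imread(f"pics/{n}0.png"); hsv=cv2.cvtColor(cv2.resize(im,None,fx=4,fy=4,interpolation=cv2.INTER_CUBIC),cv2.COLOR_BGR2HSV)
    S={"blue":(218,136),"white":(305,134),"yellow":(253,187),"red":(337,200)} if n=="top" else {"blue":(328,226),"white":(272,284),"yellow":(255,224),"red":(180,270)}
    for c,s in S.items():
        m=cv2.inRange(hsv,*R[c]); 
        if c=="red": m|=cv2.inRange(hsv,(174,150,40),(179,255,255))
        cs,_=cv2.findContours(m,cv2.RETR_EXTERNAL,cv2.CHAIN_APPROX_NONE)
        for k in cs:
            if cv2.contourArea(k)>2000 and cv2.pointPolygonTest(k,(s[0]*4.,s[1]*4.),False)>0:
                k=cv2.convexHull(k)
                uv=(k.reshape(-1,2)+.5)/4-.5
                uv=np.array(uv,float)
                p=onz(n,uv,.014)[:,:2]; x,e=circ(p); print(n,c,x,e)
# stack: yellow top rim, top view; columns of pixel contour far from handle
im=cv2.imread("pics/top0.png"); hsv=cv2.cvtColor(cv2.resize(im,None,fx=4,fy=4,interpolation=cv2.INTER_CUBIC),cv2.COLOR_BGR2HSV)
m=cv2.inRange(hsv,*R["yellow"]); cs,_=cv2.findContours(m,cv2.RETR_EXTERNAL,cv2.CHAIN_APPROX_NONE)
for k in cs:
    if cv2.pointPolygonTest(k,(640.,773.),False)>0:
        uv=(k.reshape(-1,2)+.5)/4-.5
        p=onz("top",uv,.216)[:,:2]; x,e=circ(p); print("yrim",x,e)
        r=np.hypot(*(p-x[:2]).T); q=p[r>.04]; d=q.mean(0)-x[:2]; print("ang",np.degrees(np.arctan2(d[1],d[0])), r.max())
        g=np.abs(r-x[2])<.003; print(circ(p[g]))
# handle angles of blue & red and pink rims
for nm,uv in (("red",(164.5,212.5)),("blue",(175.5,183.5)),("whitehandle",(148.3,190.5))):
    for z in (.1,.04,.15): print(nm,z,onz("top",[uv],z)[0])
for nm,uv in (("p1",(134.8,188.8)),("p2",(145,228)),("p3",(198,244.5))): print(nm,onz("top",[uv],.06)[0])
for nm,uv in (("jug",(127.5,134)),("jughandle",(129.5,153))): print(nm,onz("top",[uv],.09)[0])
print("pot",onz("top",[(376,140)],.085)[0])
```

```text
top blue [0.6481 0.135  0.0635] 0.0007333476522844162
top white [ 0.6549 -0.1689  0.062 ] 0.0010006870878392568
top yellow [0.4693 0.0106 0.0635] 0.0010367670120098732
top red [ 0.4266 -0.2725  0.0634] 0.0007460805197775783
scene blue [0.6456 0.135  0.0654] 0.0023414092652225132
scene white [ 0.6527 -0.1696  0.0625] 0.0005823318935497396
scene yellow [0.4665 0.0109 0.0655] 0.0020406222425879555
scene red [ 0.4234 -0.2731  0.0645] 0.0019244422393027288
yrim [0.4281 0.2748 0.0354] 0.019946062924262695
ang 58.419663074769076 0.05536589525675494
(array([0.4278, 0.2739, 0.0354]), np.float64(0.0038349681165972954))
red 0.1 [0.3778 0.2888 0.1   ]
red 0.04 [0.3806 0.3031 0.04  ]
red 0.15 [0.3754 0.2769 0.15  ]
blue 0.1 [0.4698 0.2565 0.1   ]
blue 0.04 [0.4774 0.2691 0.04  ]
blue 0.15 [0.4635 0.246  0.15  ]
whitehandle 0.1 [0.4472 0.3428 0.1   ]
whitehandle 0.04 [0.4536 0.3598 0.04  ]
whitehandle 0.15 [0.4419 0.3286 0.15  ]
p1 [0.457  0.3992 0.06  ]
p2 [0.3291 0.3606 0.06  ]
p3 [0.2773 0.187  0.06  ]
jug [0.6341 0.4219 0.09  ]
jughandle [0.5706 0.4122 0.09  ]
pot [ 0.6173 -0.3925  0.085 ]
```

Run:
```python
from h import *
print(onz("top",[(159.4,193.1)],.216))
# scene: silhouette left/right edges of each body at mid rows -> midline
im=cv2.imread("pics/scene0.png")
for v in (133,138,152,155,165,169,178,182): print(v,[tuple(int(t) for t in im[v,u]) for u in range(280,306)][0:1], ''.join('BRYWK'[0] if (b:=im[v,u].astype(int))[0]>b[2]+40 else ('W' if b.min()>90 else ('R' if b[2]>80 and b[1]<70 else ('Y' if b[2]>100 and b[1]>70 else '.'))) for u in range(276,316)))
best=(.427,.272)
a=np.linspace(0,2*np.pi,60)
def ring(c,r,z): return np.c_[c[0]+r*np.cos(a),c[1]+r*np.sin(a),np.full(60,z)]
for n,box in (("top",(100,130,220,240)),("scene",(250,110,350,210))):
    im=cv2.imread(f"pics/{n}0.png")[box[1]:box[3],box[0]:box[2]]; s=6
    im=cv2.resize(im,None,fx=s,fy=s,interpolation=cv2.INTER_CUBIC)
    for z,r in ((.216,.031),(.164,.031),(.112,.031),(.06,.031),(0,.025)):
        uv=(proj(n,ring(best,r,z))-box[:2]+.5)*s-.5
        cv2.polylines(im,[uv.round().astype(int)],True,(0,255,0),1)
    cv2.imwrite(f"pics/ov_{n}.png",im)
```

```text
[[0.4274 0.2776 0.216 ]]
133 [(34, 31, 32)] .........YYYYYYYYYYYYYYYYYYYR..YYY......
138 [(41, 36, 37)] ........YYYYYYYYYYYYYYYYYYYYYY..........
152 [(117, 96, 161)] WWYWWWWWWWWWWWWWWWWWWWWWWWW.............
155 [(102, 84, 151)] WWWWYRRYWWWWWWWWWWWWWWWWWW.........YWWWW
165 [(115, 95, 159)] WWYWWWYRRRRRRRRRRRRRRRRRRRRYWWWWYYYYYWWW
169 [(116, 94, 158)] RYYWWYRRRRRRRRRRRRRRRRRRR.......YYYWYWWW
178 [(33, 29, 29)] ......BBBBBBBBBBBBBBBBBBBBBB............
182 [(37, 28, 29)] ......BBBBBBBBBBBBBBBBBBBBBBB...........
```

View pics/ov_top.png

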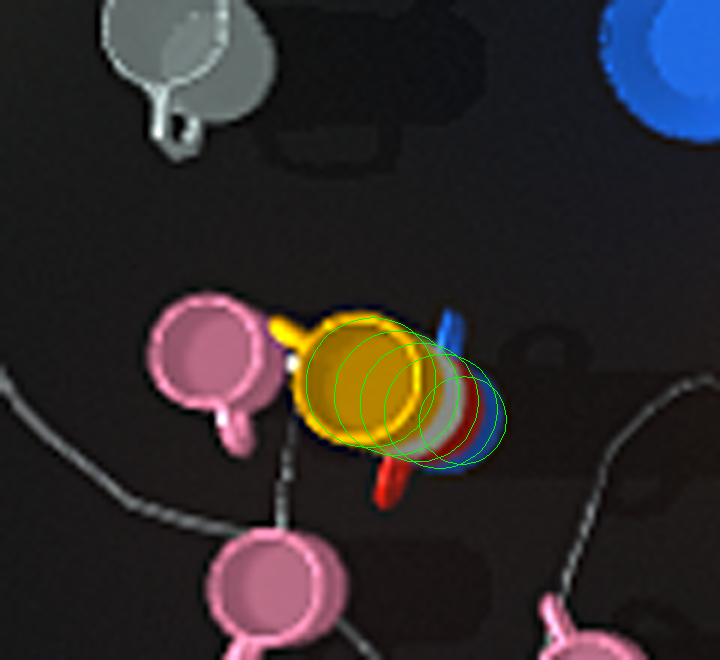

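View pics/ov_scene.png

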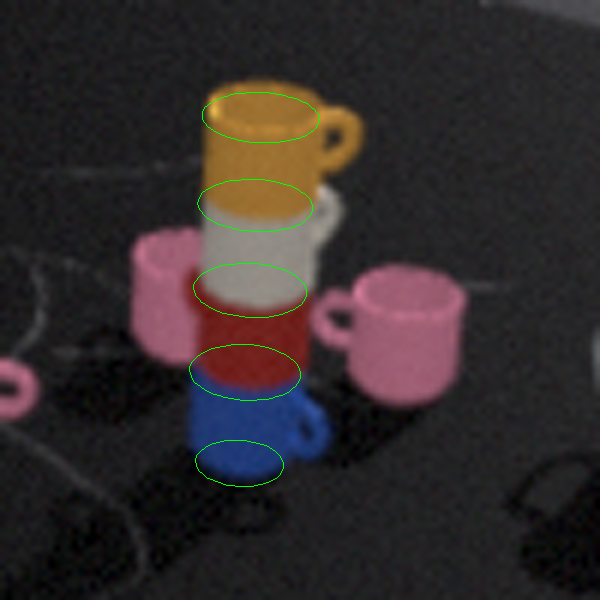

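```bash
cat >> h.py <<'E'
a_=np.linspace(0,2*np.pi,60)
def ring(c,r,z): return np.c_[c[0]+r*np.cos(a_),c[1]+r*np.sin(a_),np.full(60,z)]
def overlay(n,im,box,rings,out,s=6):
    im=cv2.resize(im[box[1]:box[3],box[0]:box[2]],None,fx=s,fy=s,interpolation=cv2.INTER_CUBIC)
    for c,r,z in rings:
        uv=(proj(n,ring(c,r,z))-box[:2]+.5)*s-.5
        cv2.polylines(im,[uv.round().astype(int)],True,(0,255,0),1)
    cv2.imwrite(out,im); return im
E
python3 - <<'E'
from h import *
Y,W,Rr,B=(.4275,.2768),(.4275,.2765),(.4255,.2765),(.4245,.2765)
rings=[(Y,.031,.216),(Y,.031,.164),(W,.031,.112),(Rr,.031,.06),(B,.031,.008),(B,.025,0)]
ims=[overlay(n,cv2.imread(f"pics/{n}0.png"),box,rings,f"pics/ov2_{n}.png",s=5) for n,box in (("top",(120,150,220,235)),("scene",(270,110,340,195)))]
h=min(i.shape[0] for i in ims); cv2.imwrite("pics/ov2.png",np.hstack([i[:h] for i in ims])[:, :800])
E
```

```text
(no output)
```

View pics/ov2.png

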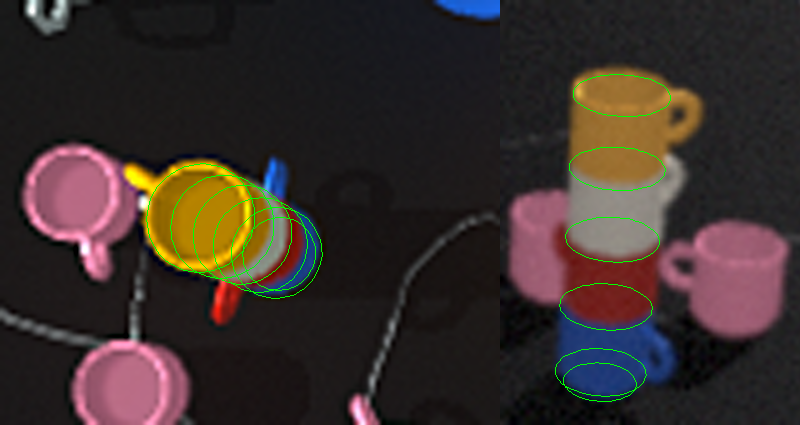

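The fit puts the yellow rim centre at about (0.428, 0.277). The handle directions are yellow 58°, white 71°, red 150° and blue 6°. Both views agree with the stacked heights, so I'll plan the first approach.

```bash
cat >> h.py <<'E'
def go(pts):
    "pts: list of (x,y,z,jawdeg or None): print tool-frame shift cm / turn deg, from measured pose"
    s=manip.get_state(); p=np.array(s["tool_pos"]); R=cv2.Rodrigues(np.array(s["ee_rot"]))[0]
    yaw=np.degrees(np.arctan2(R[1,1],R[0,1])); print("pos",p,"jaw",round(yaw,2),"tilt z",R[:,2],"F",s["force"],"gap",round(s["finger_gap"],4),"t",round(s["clock"],2)); print("q",s["q"])
    for x,y,z,j in pts:
        d=np.array([x,y,z])-p; f=np.radians(yaw)
        t=np.array([-d[0]*np.sin(f)+d[1]*np.cos(f), d[0]*np.cos(f)+d[1]*np.sin(f), -d[2]])*100
        turn=0 if j is None else yaw-j
        print("shift cm",t.round(2),"|",round(np.linalg.norm(t),1),"turn z",round(turn,1))
        p=np.array([x,y,z]); yaw=yaw if j is None else j
E
python3 -c "
from h import *
go([(.5,-.3,.32,None),(.52,0,.32,None),(.428,.2775,.32,None),(.428,.2775,.32,-32)])"
```

```text
pos [ 0.2122 -0.6138  0.2304] jaw -70.93 tilt z [-0.0007  0.0016 -1.    ] F [0.5422 0.3147 0.1357] gap 0.0856 t 0.1
q [ 1.139   0.3991  0.045   1.5378 -0.0187  1.2069 -0.0507]
shift cm [ 37.46 -20.25  -8.96] | 43.5 turn z 0
shift cm [ 11.69 -27.7   -0.  ] | 30.1 turn z 0
shift cm [  0.37 -29.23  -0.  ] | 29.2 turn z 0
shift cm [ 0.  0. -0.] | 0.0 turn z -38.9
```

Call:
jog_arm(deltas=[[[3.7,-2,-0.9,0,0,0,8.5],[3.7,-2,-0.9,0,0,0,8.5],[3.7,-2,-0.9,0,0,0,8.5],[3.7,-2,-0.9,0,0,0,8.5],[3.7,-2,-0.9,0,0,0,8.5],[3.7,-2,-0.9,0,0,0,8.5],[3.7,-2,-0.9,0,0,0,8.5],[3.7,-2,-0.9,0,0,0,8.5],[3.7,-2,-0.9,0,0,0,8.5],[3.7,-2,-0.9,0,0,0,8.5],[1.7,-4,0,0,0,0,8.5],[1.7,-4,0,0,0,0,8.5],[1.7,-4,0,0,0,0,8.5],[1.7,-4,0,0,0,0,8.5],[1.7,-4,0,0,0,0,8.5],[1.7,-4,0,0,0,0,8.5],[1.7,-4,0,0,0,0,8.5],[0,0,0,0,0,0,8.5]]])

```text
clock: 2.35
tool_pos: [0.5174, 0.0037, 0.3211]
ee_rot: [-3.095, -0.532, 0.0]
force: [-0.1, -0.3, -0.4]
finger_gap: 0.085
```

```bash
python3 -c "
from h import *
go([(.428,.2775,.32,None),(.428,.2775,.32,-32)])"
```

```text
pos [0.5174 0.0037 0.3211] jaw -70.48 tilt z [-0.0003  0.0016 -1.    ] F [-0.0908 -0.3147 -0.4144] gap 0.085 t 2.35
q [ 0.2717  0.1159 -0.3962  1.7086  0.0443  1.3264 -1.3629]
shift cm [  0.73 -28.79   0.11] | 28.8 turn z 0
shift cm [ 0.  0. -0.] | 0.0 turn z -38.5
```

Call:
jog_arm(deltas=[[[0,0,0,0,0,-9.6,8.5],[0,0,0,0,0,-9.6,8.5],[0,0,0,0,0,-9.6,8.5],[0,0,0,0,0,-9.6,8.5],[2.3,-2.75,0,0,0,0,8.5],[2.3,-2.75,0,0,0,0,8.5],[2.3,-2.75,0,0,0,0,8.5],[2.3,-2.75,0,0,0,0,8.5],[2.3,-2.75,0,0,0,0,8.5],[2.3,-2.75,0,0,0,0,8.5],[2.3,-2.75,0,0,0,0,8.5],[2.3,-2.75,0,0,0,0,8.5],[0,0,0,0,0,0,8.5],[0,0,0,0,0,0,8.5]]])

```text
clock: 4.1
tool_pos: [0.4318, 0.2709, 0.3208]
ee_rot: [2.755, 1.507, -0.001]
force: [-0.2, 0.2, -0.7]
finger_gap: 0.085
```

```bash
python3 -c "
from h import *
go([(.428,.2775,.25,-32),(.428,.2775,.172,-32)])
look('top','t1',(100,140,230,240),6)
look('scene','s1',(240,60,370,200),4)
"
```

```text
pos [0.4318 0.2709 0.3208] jaw -32.63 tilt z [-0.0002 -0.0015 -1.    ] F [-0.191   0.1755 -0.7391] gap 0.085 t 4.1
q [-0.0241  0.1222 -0.6806  1.7186  0.0801  1.3297 -1.2898]
shift cm [ 0.35 -0.67  7.08] | 7.1 turn z -0.6
shift cm [0.  0.  7.8] | 7.8 turn z 0
```

View pics/s1.png

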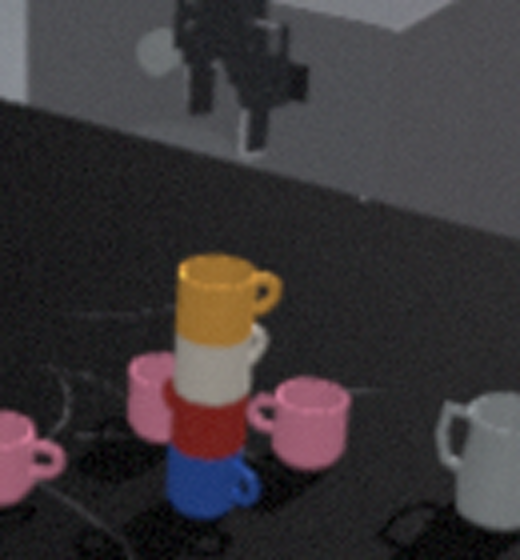

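View pics/t1.png

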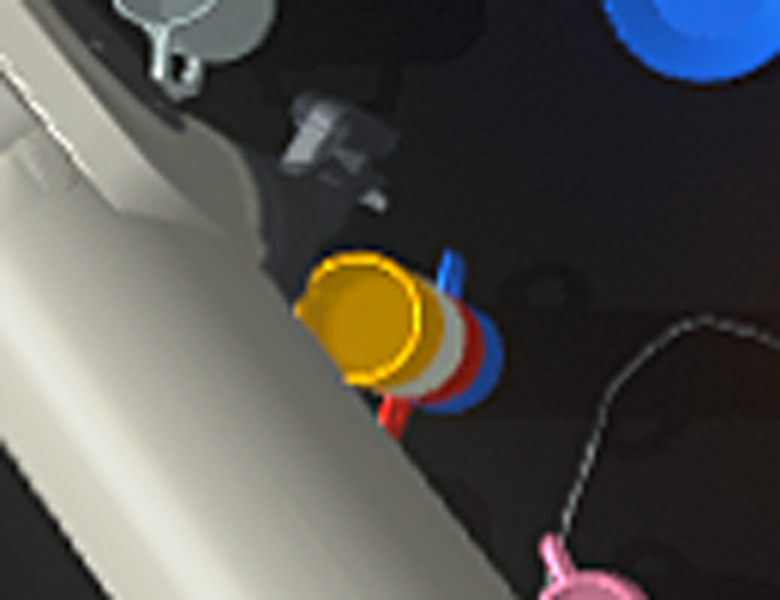

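```bash
python3 -c "
from h import *
p=np.array([.4318,.2709,.333]); j=np.array([np.cos(np.radians(-32.6)),np.sin(np.radians(-32.6)),0])
X=[p+j*.0425,p-j*.0425,p+j*.05]
print('top',(proj('top',X)-[100,140])*6,'scene',(proj('scene',X)-[240,60])*4)
"
```

```text
top [[360.264  197.0969]
 [246.9513 364.8227]
 [370.2074 182.424 ]] scene [[249.9759 158.1266]
 [201.1494 118.8532]
 [254.494  161.7594]]
```

Call:
jog_arm(deltas=[[[0.35,-0.67,0,0,0,-0.6,8.5],[0,0,2.4,0,0,0,8.5],[0,0,2.4,0,0,0,8.5],[0,0,2.4,0,0,0,8.5],[0,0,0,0,0,0,8.5],[0,0,0,0,0,0,8.5]]])

```text
clock: 4.95
tool_pos: [0.4278, 0.2795, 0.2502]
ee_rot: [-2.747, -1.525, -0.002]
force: [-0.4, 0.1, -0.0]
finger_gap: 0.0851
```

```bash
python3 -c "
from h import *
go([(.428,.2775,.172,-32)])
look('scene','s2',(240,60,370,200),4)
"
```

```text
pos [0.4278 0.2795 0.2502] jaw -31.93 tilt z [ 0.0012  0.0008 -1.    ] F [-0.3906  0.1435 -0.0044] gap 0.0851 t 4.95
q [-0.049   0.1755 -0.6893  1.8239  0.1204  1.1828 -1.3336]
shift cm [-0.16  0.12  7.82] | 7.8 turn z 0.1
```

View pics/s2.png

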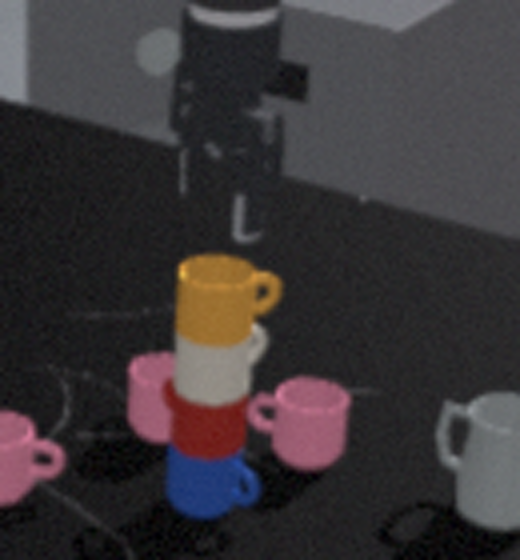

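The open fingers sit centred above the yellow cup, at crop (185,190) and (245,235). Now I lower them and close slowly.

Call:
jog_arm(deltas=[[[-0.15,0.1,1.5,0,0,0,8.5],[0,0,1.6,0,0,0,8.5],[0,0,1.6,0,0,0,8.5],[0,0,1.6,0,0,0,8.5],[0,0,1.5,0,0,0,8.5],[0,0,0,0,0,0,8.5],[0,0,0,0,0,0,8.0],[0,0,0,0,0,0,7.6],[0,0,0,0,0,0,7.2],[0,0,0,0,0,0,6.9],[0,0,0,0,0,0,6.6],[0,0,0,0,0,0,6.4]]])

```text
clock: 6.5
tool_pos: [0.4277, 0.2771, 0.1714]
ee_rot: [2.746, 1.524, 0.001]
force: [0.2, -0.4, 0.9]
finger_gap: 0.0643
```

```bash
python3 -c "
from h import *
go([(.428,.2775,.172,-32)])
look('scene','s3',(240,60,370,200),4)
"
```

```text
pos [0.4277 0.2771 0.1714] jaw -31.93 tilt z [ 0.0006 -0.0002 -1.    ] F [ 0.1841 -0.3668  0.9211] gap 0.0643 t 6.5
q [-0.0753  0.2568 -0.6764  1.9237  0.188   1.0234 -1.3915]
shift cm [ 0.04  0.   -0.06] | 0.1 turn z 0.1
```

View pics/s3.png

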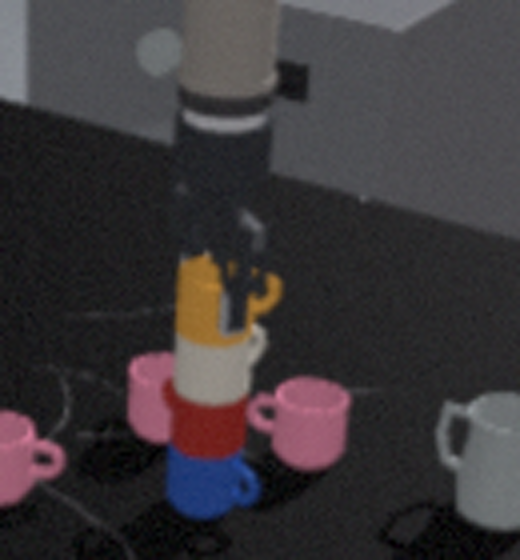

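The fingers straddle the cup beside the handle, with no contact yet. Now close and lift.

Call:
jog_arm(deltas=[[[0,0,0,0,0,0,6.2],[0,0,0,0,0,0,5.8],[0,0,0,0,0,0,5.0],[0,0,0,0,0,0,5.0],[0,0,-0.4,0,0,0,5.0],[0,0,-0.6,0,0,0,5.0],[0,0,-1,0,0,0,5.0],[0,0,-1,0,0,0,5.0],[0,0,-1,0,0,0,5.0],[0,0,0,0,0,0,5.0],[0,0,0,0,0,0,5.0]]])

```text
clock: 7.92
tool_pos: [0.4273, 0.2771, 0.2111]
ee_rot: [2.747, 1.525, -0.001]
force: [-0.6, 0.2, -1.0]
finger_gap: 0.0613
```

```bash
python3 -c "
from h import *
go([(.468,.011,.21,None),(.468,.011,.06,None),(.468,.011,.02,None)])
look('scene','s4',(240,60,370,200),4)
"
```

```text
pos [0.4273 0.2771 0.2111] jaw -31.93 tilt z [-0.0002 -0.0004 -1.    ] F [-0.617   0.1792 -0.9622] gap 0.0613 t 7.92
q [-0.058   0.2113 -0.6853  1.8776  0.1493  1.1043 -1.3572]
shift cm [-20.43  17.53   0.11] | 26.9 turn z 0
shift cm [ 0.  0. 15.] | 15.0 turn z 0
shift cm [0. 0. 4.] | 4.0 turn z 0
```

View pics/s4.png

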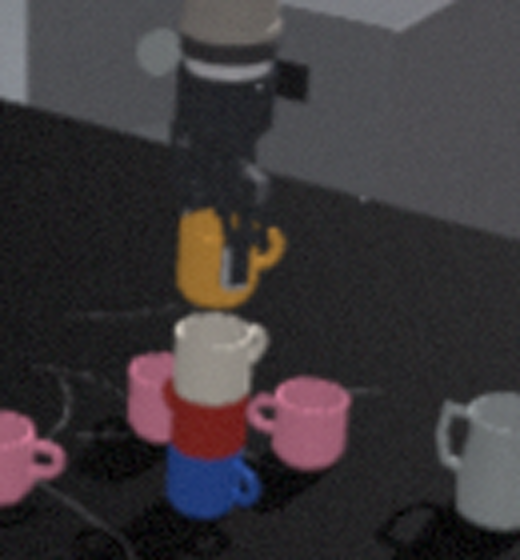

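The yellow cup came off clean and upright, and the white cup is still on the stack. Moving to the yellow saucer.

Call:
jog_arm(deltas=[[[-1,0.85,0,0,0,0,5],[-2.1,1.8,0,0,0,0,5],[-2.1,1.8,0,0,0,0,5],[-2.1,1.8,0,0,0,0,5],[-2.1,1.8,0,0,0,0,5],[-2.1,1.8,0,0,0,0,5],[-2.1,1.8,0,0,0,0,5],[-2.1,1.8,0,0,0,0,5],[-2.1,1.8,0,0,0,0,5],[-1.6,1.4,0,0,0,0,5],[-1,0.8,1,0,0,0,5],[0,0,2,0,0,0,5],[0,0,2.5,0,0,0,5],[0,0,2.5,0,0,0,5],[0,0,2.5,0,0,0,5],[0,0,2.5,0,0,0,5],[0,0,1.5,0,0,0,5],[0,0,0,0,0,0,5],[0,0,0,0,0,0,5]]])

```text
clock: 10.35
tool_pos: [0.4684, 0.012, 0.0669]
ee_rot: [2.746, 1.525, 0.002]
force: [-0.0, 0.5, -2.6]
finger_gap: 0.0614
```

```bash
python3 -c "
from h import *
go([(.468,.011,.0205,None)])
look('scene','s5',(200,130,330,250),5)
look('top','t5',(190,120,310,220),5)
"
```

```text
pos [0.4684 0.012  0.0669] jaw -31.92 tilt z [ 0.0014  0.     -1.    ] F [-0.0402  0.4729 -2.6183] gap 0.0614 t 10.35
q [ 0.2789  0.3083 -0.4559  2.1129  0.1958  0.7583 -0.8582]
shift cm [-0.1   0.02  4.64] | 4.6 turn z 0
```

View pics/s5.png

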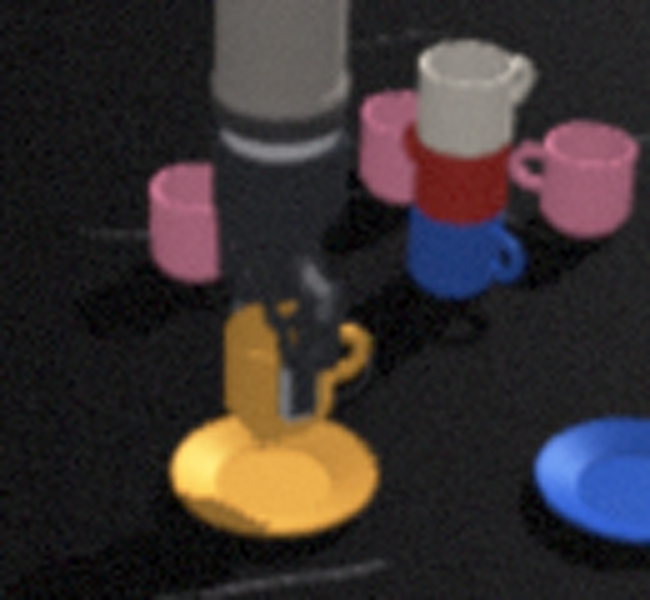

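View pics/t5.png

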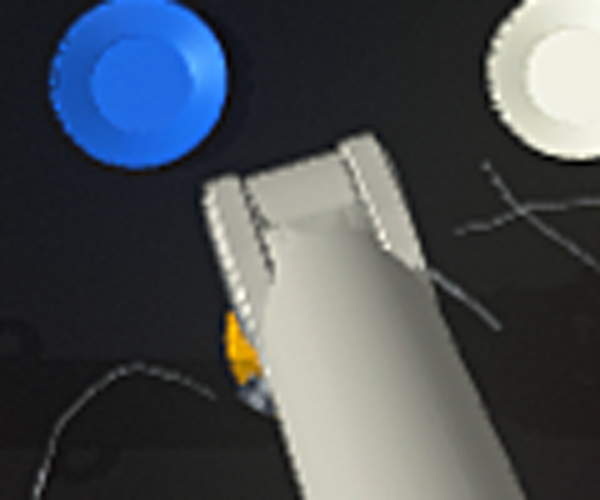

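```bash
python3 -c "
from h import *
im=cv2.imread('pics/s5.png')
for c,r,z in (((.4684,.012),.025,.0515),((.4684,.012),.031,.0595),((.468,.011),.061,.014),((.468,.011),.035,.004),((.4684,.012),.031,.1115)):
    uv=(proj('scene',ring(c,r,z))-[200,130]+.5)*5-.5
    cv2.polylines(im,[uv.round().astype(int)],True,(0,255,0),1)
cv2.imwrite('pics/s5o.png',im)
"
```

```text
(no output)
```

View pics/s5o.png

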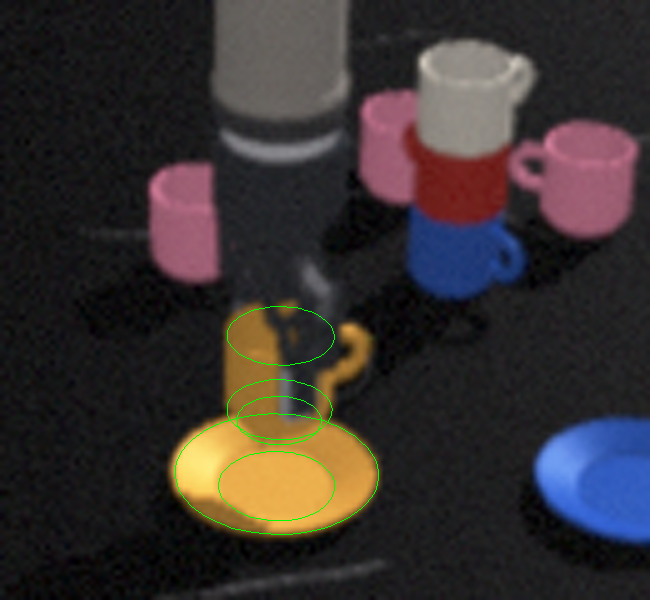

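Call:
jog_arm(deltas=[[[-0.1,0,1.2,0,0,0,5],[0,0,1.2,0,0,0,5],[0,0,1.0,0,0,0,5],[0,0,0.6,0,0,0,5],[0,0,0.4,0,0,0,5],[0,0,0.1,0,0,0,5],[0,0,0.1,0,0,0,5],[0,0,0,0,0,0,5],[0,0,0,0,0,0,5]]])

```text
clock: 11.58
tool_pos: [0.4673, 0.011, 0.0205]
ee_rot: [2.746, 1.525, 0.001]
force: [-0.5, -0.6, -2.1]
finger_gap: 0.0608
```

```bash
python3 -c "
from h import *
go([(.468,.011,.0195,None)])
"
```

```text
pos [0.4673 0.011  0.0205] jaw -31.93 tilt z [ 0.0005 -0.0001 -1.    ] F [-0.5362 -0.633  -2.0619] gap 0.0608 t 11.57
q [ 0.2478  0.3883 -0.4247  2.143   0.2584  0.6577 -0.912 ]
shift cm [0.04 0.06 0.1 ] | 0.1 turn z 0
```

Not touching yet (Fz is about −2 N, the cup's weight). I'll lower by small steps until the weight transfers.

Call:
jog_arm(deltas=[[[0,0,0.05,0,0,0,5],[0,0,0.05,0,0,0,5],[0,0,0.05,0,0,0,5],[0,0,0,0,0,0,5]]])

```text
clock: 12.08
tool_pos: [0.4673, 0.0109, 0.0196]
ee_rot: [2.746, 1.524, -0.001]
force: [-3.1, -0.4, 7.8]
finger_gap: 0.0614
```

```bash
python3 -c "
from h import *
go([])
look('scene','s6',(200,130,330,250),5)
"
```

```text
pos [0.4673 0.0109 0.0196] jaw -31.93 tilt z [-0.0001 -0.0007 -1.    ] F [-3.068  -0.4016  7.7676] gap 0.0614 t 12.07
q [ 0.2465  0.3899 -0.4237  2.143   0.26    0.6568 -0.9137]
```

View pics/s6.png

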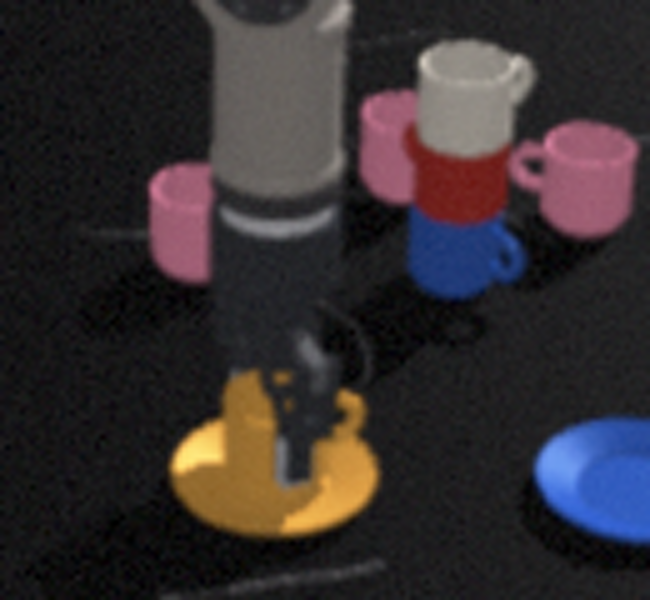

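Contact (Fz +7.8 N) with the cup down in the well. Release, then retreat straight up.

Call:
jog_arm(deltas=[[[0,0,0,0,0,0,6.0],[0,0,0,0,0,0,6.4],[0,0,0,0,0,0,7.0],[0,0,0,0,0,0,8.0],[0,0,0,0,0,0,8.5],[0,0,-1,0,0,0,8.5],[0,0,-2,0,0,0,8.5],[0,0,-3,0,0,0,8.5],[0,0,-4,0,0,0,8.5],[0,0,-4,0,0,0,8.5],[0,0,-4,0,0,0,8.5],[0,0,-4,0,0,0,8.5],[0,0,-1,0,0,0,8.5],[0,0,0,0,0,0,8.5],[0,0,0,0,0,0,8.5]]])

```text
clock: 14.0
tool_pos: [0.466, 0.0109, 0.2473]
ee_rot: [-2.746, -1.524, 0.004]
force: [0.4, 0.1, -0.1]
finger_gap: 0.0849
```

```bash
python3 -c "
from h import *
go([(.428,.2775,.25,None),(.428,.2775,.25,-19)])
go([(.468,.011,.25,-19),(.428,.2775,.25,-19)])
look('scene','s7',(200,130,330,250),5)
"
```

```text
pos [0.466  0.0109 0.2473] jaw -31.92 tilt z [-0.0028 -0.0001 -1.    ] F [ 0.4334  0.113  -0.051 ] gap 0.0849 t 14.0
q [ 0.3542  0.0719 -0.4912  1.9214  0.0366  1.1599 -0.7078]
shift cm [ 20.62 -17.33  -0.27] | 26.9 turn z 0
shift cm [ 0.  0. -0.] | 0.0 turn z -12.9
pos [0.466  0.0109 0.2473] jaw -31.92 tilt z [-0.0028 -0.0001 -1.    ] F [ 0.4334  0.113  -0.051 ] gap 0.0849 t 14.0
q [ 0.3542  0.0719 -0.4912  1.9214  0.0366  1.1599 -0.7078]
shift cm [ 0.12  0.16 -0.27] | 0.3 turn z -12.9
shift cm [ 23.9  -12.46  -0.  ] | 26.9 turn z 0
```

View pics/s7.png

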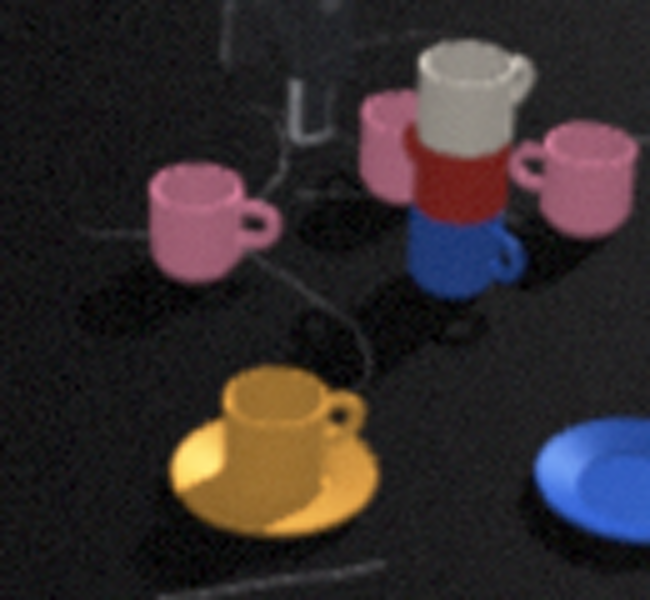

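The yellow cup stands upright in the centre of its saucer. While the arm is clear, I measure the rest of the stack from the top.

Run:
```python
from h import *
im=look('top','t7',s=1)[:,:,::-1].copy()
W=(.427,.2775)
overlay('top',im,(110,140,270,240),[(W,.031,.164),(W,.031,.06),((.468,.011),.061,.014),((.4675,.0110),.031,.064)],'pics/t7o.png',s=5)
```

```text
(no output)
```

View pics/t7o.png

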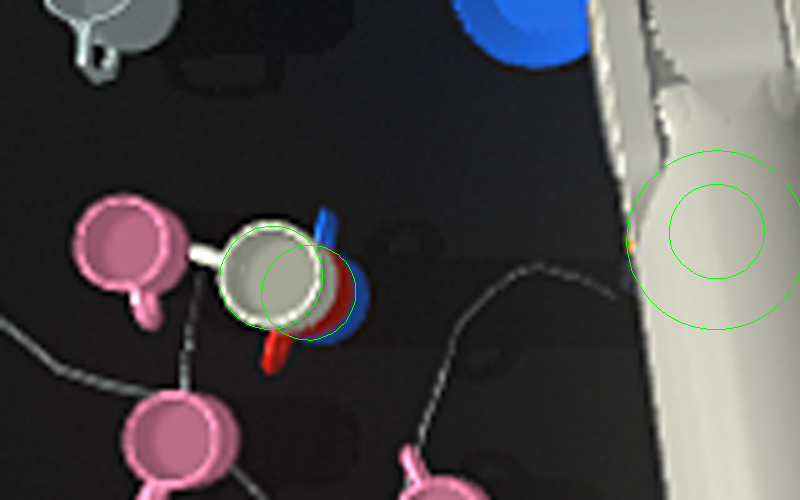

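White rim ring fits at (0.427, 0.2775); its handle points to 71°, so the jaw angle is −19°.

Call:
jog_arm(deltas=[[[0,0,0,0,0,-6.4,8.5],[0,0,0,0,0,-6.5,8.5],[2,-1,0,0,0,0,8.5],[3.1,-1.6,0,0,0,0,8.5],[3.1,-1.6,0,0,0,0,8.5],[3.1,-1.6,0,0,0,0,8.5],[3.1,-1.6,0,0,0,0,8.5],[3.1,-1.6,0,0,0,0,8.5],[3.1,-1.6,0,0,0,0,8.5],[2.2,-1.2,0,0,0,0,8.5],[1,-0.5,0,0,0,0,8.5],[0,0,0,0,0,0,8.5],[0,0,0,0,0,0,8.5]]])

```text
clock: 15.72
tool_pos: [0.4289, 0.2747, 0.2484]
ee_rot: [2.559, 1.821, -0.002]
force: [-0.2, -0.7, 0.0]
finger_gap: 0.0849
```

```bash
python3 -c "
from h import *
go([(.427,.2775,.2,-19),(.427,.2775,.12,-19)])
"
```

```text
pos [0.4289 0.2747 0.2484] jaw -19.13 tilt z [-0.0003 -0.0012 -1.    ] F [-0.2209 -0.6998  0.0295] gap 0.0849 t 15.72
q [-0.0017  0.1811 -0.7345  1.8277  0.1315  1.183  -1.112 ]
shift cm [ 0.21 -0.27  4.84] | 4.9 turn z -0.1
shift cm [0. 0. 8.] | 8.0 turn z 0
```

Call:
jog_arm(deltas=[[[0.2,-0.3,1,0,0,0,8.5],[0,0,2,0,0,0,8.5],[0,0,2,0,0,0,8.5],[0,0,2,0,0,0,8.5],[0,0,2,0,0,0,8.5],[0,0,2,0,0,0,8.5],[0,0,1.2,0,0,0,8.5],[0,0,0.6,0,0,0,8.5],[0,0,0,0,0,0,8.5],[0,0,0,0,0,0,8.0],[0,0,0,0,0,0,7.6],[0,0,0,0,0,0,7.2],[0,0,0,0,0,0,6.9],[0,0,0,0,0,0,6.6],[0,0,0,0,0,0,6.4]]])

```text
clock: 17.6
tool_pos: [0.4266, 0.2789, 0.1209]
ee_rot: [2.558, 1.823, 0.001]
force: [0.6, -0.4, 0.2]
finger_gap: 0.0639
```

```bash
python3 -c "
from h import *
go([(.427,.2775,.12,-19)])
look('scene','s8',(240,100,370,200),5)
"
```

```text
pos [0.4266 0.2789 0.1209] jaw -19.04 tilt z [ 0.0006  0.     -1.    ] F [ 0.6029 -0.3594  0.2258] gap 0.0639 t 17.6
q [-0.0704  0.3318 -0.7027  1.9731  0.2666  0.9283 -1.24  ]
shift cm [-0.12  0.09  0.09] | 0.2 turn z -0.0
```

View pics/s8.png

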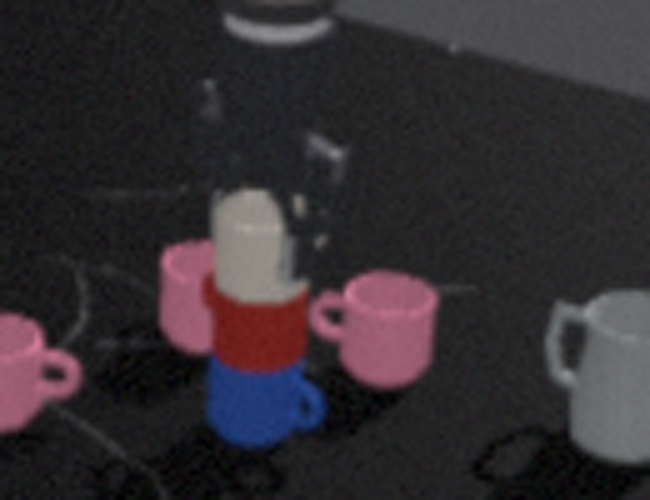

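The jaws straddle the white body, just clear of the red rim. Close and lift.

Call:
jog_arm(deltas=[[[0,0,0,0,0,0,6.2],[0,0,0,0,0,0,5.8],[0,0,0,0,0,0,5.0],[0,0,0,0,0,0,5.0],[0,0,-0.4,0,0,0,5.0],[0,0,-0.6,0,0,0,5.0],[0,0,-1,0,0,0,5.0],[0,0,-1,0,0,0,5.0],[0,0,-1,0,0,0,5.0],[0,0,-1,0,0,0,5.0],[0,0,0,0,0,0,5.0],[0,0,0,0,0,0,5.0]]])

```text
clock: 19.15
tool_pos: [0.4261, 0.2787, 0.1706]
ee_rot: [2.558, 1.823, -0.001]
force: [0.6, -0.6, -1.4]
finger_gap: 0.0613
```

```bash
python3 -c "
from h import *
go([(.654,-.169,.17,None),(.654,-.169,.06,None)])
look('scene','s9',(240,100,370,200),5)
"
```

```text
pos [0.4261 0.2787 0.1706] jaw -19.03 tilt z [-0.0003 -0.0004 -1.    ] F [ 0.594  -0.5612 -1.3982] gap 0.0613 t 19.15
q [-0.0394  0.2659 -0.7253  1.9241  0.2054  1.0264 -1.1867]
shift cm [-34.89  36.14   0.06] | 50.2 turn z 0
shift cm [ 0.  0. 11.] | 11.0 turn z 0
```

View pics/s9.png

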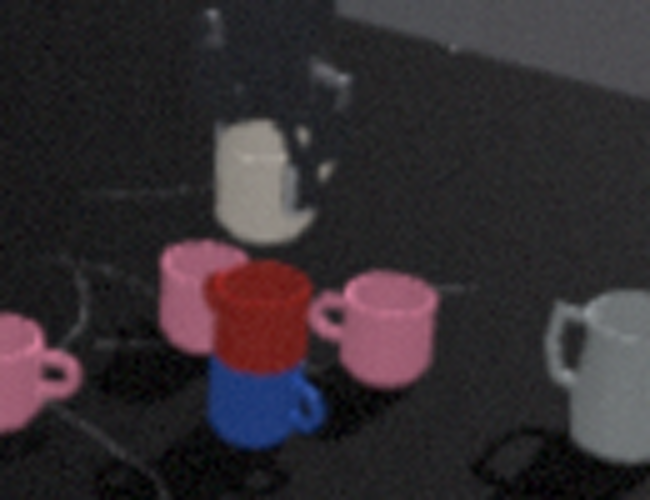

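The white cup is free and upright, with red and blue still stacked. Carry to the white saucer.

Call:
jog_arm(deltas=[[[-1.3,1.35,0,0,0,0,5],[-2.5,2.6,0,0,0,0,5],[-2.7,2.8,0,0,0,0,5],[-2.7,2.8,0,0,0,0,5],[-2.7,2.8,0,0,0,0,5],[-2.7,2.8,0,0,0,0,5],[-2.7,2.8,0,0,0,0,5],[-2.7,2.8,0,0,0,0,5],[-2.7,2.8,0,0,0,0,5],[-2.7,2.8,0,0,0,0,5],[-2.7,2.8,0,0,0,0,5],[-2.7,2.8,0,0,0,0,5],[-2.5,2.6,0.5,0,0,0,5],[-1.6,1.6,1,0,0,0,5],[0,0,2.5,0,0,0,5],[0,0,2.5,0,0,0,5],[0,0,2.5,0,0,0,5],[0,0,1,0,0,0,5],[0,0,0,0,0,0,5],[0,0,0,0,0,0,5]]])

```text
clock: 21.7
tool_pos: [0.6551, -0.1688, 0.0719]
ee_rot: [2.557, 1.823, 0.002]
force: [-0.0, -0.2, -1.2]
finger_gap: 0.0614
```

Run:
```python
from h import *
go([(.654,-.169,.0205,None)])
p=manip.get_state()["tool_pos"]
im=look('scene','s10',s=1)[:,:,::-1].copy(); f=p[2]-.0160
overlay('scene',im,(210,180,340,310),[(p[:2],.025,f),(p[:2],.031,f+.06),((.654,-.169),.061,.014),((.654,-.169),.035,.004)],'pics/s10o.png',s=5)
```

```text
pos [ 0.6551 -0.1688  0.0719] jaw -19.02 tilt z [ 0.0019 -0.0003 -1.    ] F [-0.0263 -0.2499 -1.2   ] gap 0.0614 t 21.7
q [ 0.5042  0.6227 -0.4519  1.6059  0.3111  0.9831 -0.3793]
shift cm [-0.06 -0.1   5.14] | 5.1 turn z 0
```

View pics/s10o.png

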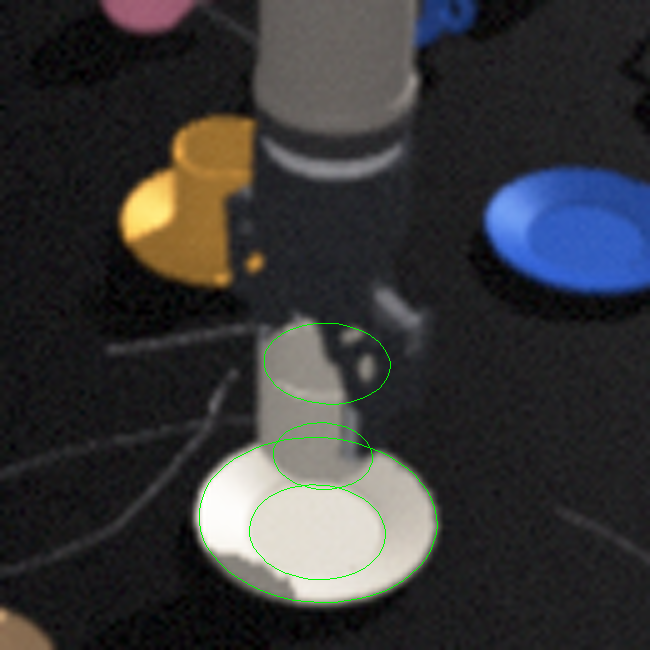

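The rings match the white saucer and the cup within about 1–2 mm. Lower it.

Call:
jog_arm(deltas=[[[-0.06,-0.1,1.4,0,0,0,5],[0,0,1.3,0,0,0,5],[0,0,1.0,0,0,0,5],[0,0,0.7,0,0,0,5],[0,0,0.3,0,0,0,5],[0,0,0.1,0,0,0,5],[0,0,0.1,0,0,0,5],[0,0,0.05,0,0,0,5],[0,0,0,0,0,0,5],[0,0,0,0,0,0,5]]])

```text
clock: 23.0
tool_pos: [0.6533, -0.1692, 0.0215]
ee_rot: [2.558, 1.823, 0.0]
force: [-0.7, -0.7, -0.6]
finger_gap: 0.0612
```

Call:
jog_arm(deltas=[[[0,0,0.05,0,0,0,5],[0,0,0.05,0,0,0,5],[0,0,0,0,0,0,5]]])

```text
clock: 23.38
tool_pos: [0.6533, -0.1691, 0.0214]
ee_rot: [2.558, 1.823, -0.0]
force: [-2.1, 0.0, 4.4]
finger_gap: 0.0612
```

The white cup's weight has transferred (Fz +4.4 N). Release and retreat.

Call:
jog_arm(deltas=[[[0,0,0,0,0,0,6.0],[0,0,0,0,0,0,6.4],[0,0,0,0,0,0,7.0],[0,0,0,0,0,0,8.0],[0,0,0,0,0,0,8.5],[0,0,-1,0,0,0,8.5],[0,0,-2,0,0,0,8.5],[0,0,-3,0,0,0,8.5],[0,0,-4,0,0,0,8.5],[0,0,-4,0,0,0,8.5],[0,0,-3,0,0,0,8.5],[0,0,-1,0,0,0,8.5],[0,0,0,0,0,0,8.5],[0,0,0,0,0,0,8.5]]])

```text
clock: 25.12
tool_pos: [0.6521, -0.169, 0.1988]
ee_rot: [-2.556, -1.823, 0.003]
force: [0.2, 0.5, -0.2]
finger_gap: 0.0853
```

Run:
```python
from h import *
go([(.654,-.169,.2,60),(.427,.2775,.2,60)])
look('scene','s11',(170,120,380,300),3)
im=look('top','t11',s=1)[:,:,::-1].copy()
Rr=(.427,.2775)
overlay('top',im,(110,140,270,240),[(Rr,.031,.112),(Rr,.031,.06),((.468,.011),.061,.014),((.468,.0110),.031,.064)],'pics/t11o.png',s=5)
```

```text
pos [ 0.6521 -0.169   0.1988] jaw -19.02 tilt z [-0.0026  0.0004 -1.    ] F [ 0.2295  0.5419 -0.1939] gap 0.0853 t 25.12
q [ 0.5292  0.501  -0.4874  1.4983  0.2431  1.2054 -0.327 ]
shift cm [ 0.06  0.18 -0.12] | 0.2 turn z -79.0
shift cm [41.98 27.32 -0.  ] | 50.1 turn z 0
```

View pics/s11.png

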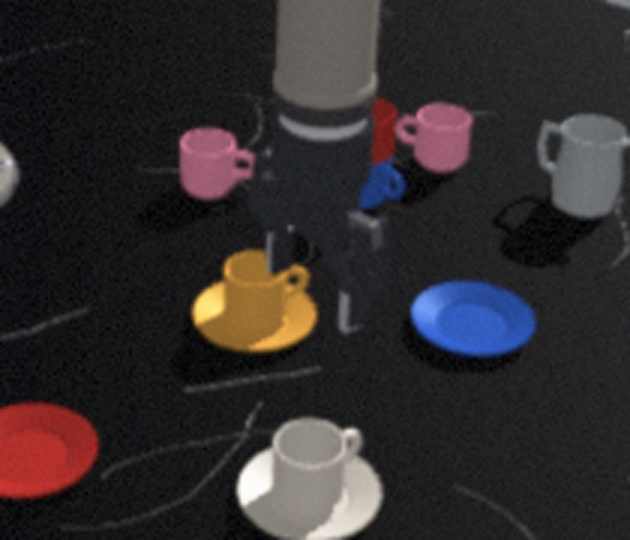

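View pics/t11o.png

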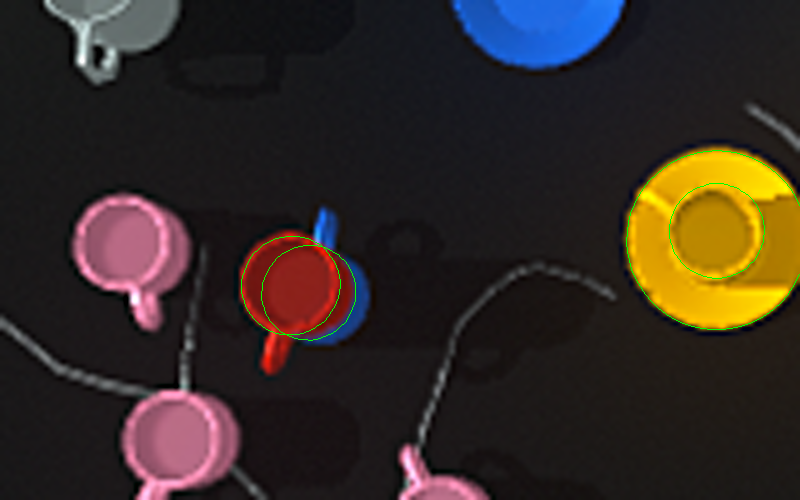

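Yellow and white are both centred in their wells. The red rim fits (0.427, 0.278) and its handle is near 153°, so the jaw angle is 63°.

Call:
jog_arm(deltas=[[[0,0,0,0,0,-10.2,8.5],[0,0,0,0,0,-10.3,8.5],[0,0,0,0,0,-10.2,8.5],[0,0,0,0,0,-10.3,8.5],[0,0,0,0,0,-10.2,8.5],[0,0,0,0,0,-10.3,8.5],[0,0,0,0,0,-10.2,8.5],[0,0,0,0,0,-10.3,8.5],[0,0,0,0,0,0,8.5],[0,0,0,0,0,0,8.5]]])

```text
clock: 26.48
tool_pos: [0.6528, -0.1691, 0.1997]
ee_rot: [-0.738, -3.053, 0.0]
force: [0.5, 0.1, 0.6]
finger_gap: 0.085
```

```bash
python3 -c "
from h import *
go([(.427,.278,.2,63)])
"
```

```text
pos [ 0.6528 -0.1691  0.1997] jaw 62.82 tilt z [-0.0009  0.0002 -1.    ] F [0.4528 0.1107 0.5877] gap 0.085 t 26.48
q [ 0.7176  0.5663 -0.7841  1.4913  0.4098  1.2547  0.9798]
shift cm [40.51 29.46 -0.03] | 50.1 turn z -0.2
```

Call:
jog_arm(deltas=[[[1.5,1.1,0,0,0,0,8.5],[3,2.2,0,0,0,0,8.5],[3,2.2,0,0,0,0,8.5],[3,2.2,0,0,0,0,8.5],[3,2.2,0,0,0,0,8.5],[3,2.2,0,0,0,0,8.5],[3,2.2,0,0,0,0,8.5],[3,2.2,0,0,0,0,8.5],[3,2.2,0,0,0,0,8.5],[3,2.2,0,0,0,0,8.5],[3,2.2,0,0,0,0,8.5],[3,2.2,0,0,0,0,8.5],[3,2.2,0,0,0,0,8.5],[2,1.3,0,0,0,0,8.5],[1,0.6,0,0,0,0,8.5],[0,0,0,0,0,0,8.5],[0,0,0,0,0,0,8.5]]])

```text
clock: 28.6
tool_pos: [0.4264, 0.2757, 0.2001]
ee_rot: [0.737, 3.054, -0.002]
force: [-0.0, -0.5, 0.2]
finger_gap: 0.0847
```

```bash
python3 -c "
from h import *
go([(.427,.278,.14,63),(.427,.278,.0685,63)])
look('scene','s12',(240,100,370,200),5)
"
```

```text
pos [0.4264 0.2757 0.2001] jaw 62.87 tilt z [ 0.0001 -0.001  -1.    ] F [-0.0141 -0.5247  0.2242] gap 0.0847 t 28.6
q [ 0.2012  0.2913 -1.0115  1.8889  0.2761  1.1111  0.1813]
shift cm [0.05 0.23 6.01] | 6.0 turn z -0.1
shift cm [0.   0.   7.15] | 7.2 turn z 0
```

View pics/s12.png

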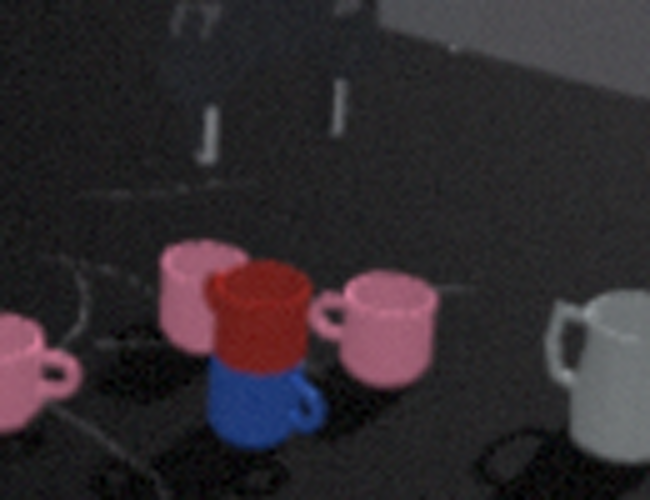

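Call:
jog_arm(deltas=[[[0.05,0.2,1,0,0,0,8.5],[0,0,2,0,0,0,8.5],[0,0,2,0,0,0,8.5],[0,0,2,0,0,0,8.5],[0,0,2,0,0,0,8.5],[0,0,2,0,0,0,8.5],[0,0,1.4,0,0,0,8.5],[0,0,0.7,0,0,0,8.5],[0,0,0,0,0,0,8.5],[0,0,0,0,0,0,8.0],[0,0,0,0,0,0,7.6],[0,0,0,0,0,0,7.2],[0,0,0,0,0,0,6.9],[0,0,0,0,0,0,6.6],[0,0,0,0,0,0,6.4]]])

```text
clock: 30.52
tool_pos: [0.4266, 0.2792, 0.0694]
ee_rot: [0.734, 3.054, 0.001]
force: [0.2, 0.6, 0.0]
finger_gap: 0.0643
```

```bash
python3 -c "
from h import *
go([(.427,.278,.0685,63)])
look('scene','s13',(240,100,370,200),5)
"
```

```text
pos [0.4266 0.2792 0.0694] jaw 62.98 tilt z [ 0.0005  0.0006 -1.    ] F [0.2136 0.6104 0.0414] gap 0.0643 t 30.52
q [ 0.0652  0.4743 -0.8967  2.0101  0.4811  0.8803  0.0046]
shift cm [-0.09 -0.08  0.09] | 0.2 turn z -0.0
```

View pics/s13.png

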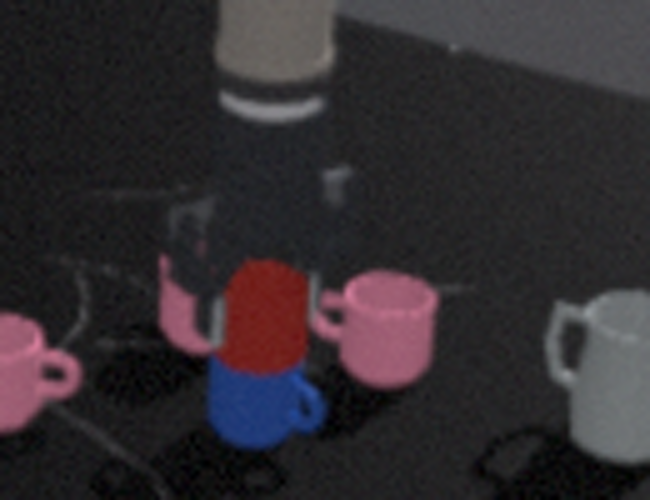

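The fingers are on both sides of the red body, at (215,320) and (315,290). Close and lift.

Call:
jog_arm(deltas=[[[0,0,0,0,0,0,6.2],[0,0,0,0,0,0,5.8],[0,0,0,0,0,0,5.0],[0,0,0,0,0,0,5.0],[0,0,-0.4,0,0,0,5.0],[0,0,-0.6,0,0,0,5.0],[0,0,-1,0,0,0,5.0],[0,0,-1,0,0,0,5.0],[0,0,-2,0,0,0,5.0],[0,0,-2,0,0,0,5.0],[0,0,-1,0,0,0,5.0],[0,0,0,0,0,0,5.0],[0,0,0,0,0,0,5.0]]])

```text
clock: 32.2
tool_pos: [0.4261, 0.2784, 0.1488]
ee_rot: [-0.734, -3.054, 0.002]
force: [0.2, 0.0, -1.7]
finger_gap: 0.062
```

```bash
python3 -c "
from h import *
go([(.46,.08,.15,None),(.425,-.273,.15,None),(.425,-.273,.06,None)])
look('scene','s14',(240,100,370,200),5)
"
```

```text
pos [0.4261 0.2784 0.1488] jaw 62.96 tilt z [-0.0008 -0.0008 -1.    ] F [ 0.2158  0.0138 -1.7062] gap 0.062 t 32.2
q [ 0.1508  0.3617 -0.9785  1.9428  0.3517  1.0204  0.1126]
shift cm [-12.04 -16.13  -0.12] | 20.1 turn z 0
shift cm [-12.93 -33.03  -0.  ] | 35.5 turn z 0
shift cm [0. 0. 9.] | 9.0 turn z 0
```

View pics/s14.png

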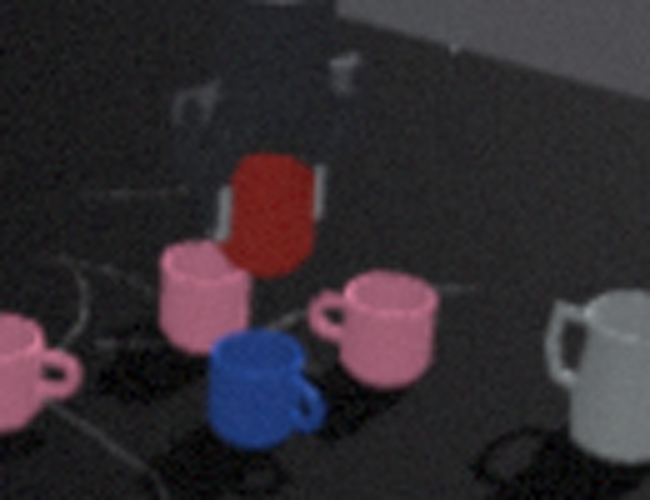

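The red cup is lifted and upright, with blue left standing alone. Carry to the red saucer.

Call:
jog_arm(deltas=[[[-0.9,-1.2,0,0,0,0,5],[-1.9,-2.5,0,0,0,0,5],[-1.9,-2.5,0,0,0,0,5],[-1.9,-2.5,0,0,0,0,5],[-1.9,-2.5,0,0,0,0,5],[-1.9,-2.5,0,0,0,0,5],[-1.6,-2.4,0,0,0,0,5],[-1.1,-2.8,0,0,0,0,5],[-1.1,-2.8,0,0,0,0,5],[-1.1,-2.8,0,0,0,0,5],[-1.1,-2.8,0,0,0,0,5],[-1.1,-2.8,0,0,0,0,5],[-1.1,-2.8,0,0,0,0,5],[-1.1,-2.8,0,0,0,0,5],[-1.1,-2.8,0,0,0,0,5],[-1.1,-2.8,0,0,0,0,5],[-1.1,-2.8,0,0,0,0,5],[-1.1,-2.8,0,0,0,0,5],[-0.8,-2.2,0,0,0,0,5],[0,0,0,0,0,0,5]]])

```text
clock: 34.75
tool_pos: [0.4233, -0.2741, 0.1486]
ee_rot: [-0.741, -3.051, 0.0]
force: [0.2, 0.1, -1.9]
finger_gap: 0.0617
```

```bash
python3 -c "
from h import *
go([(.425,-.273,.07,None)])
"
```

```text
pos [ 0.4233 -0.2741  0.1486] jaw 62.7 tilt z [-0.0014  0.0002 -1.    ] F [ 0.2343  0.1046 -1.9447] gap 0.0617 t 34.75
q [ 1.1382  0.2933 -0.7589  1.9564  0.2416  0.9845  1.3596]
shift cm [-0.1   0.17  7.86] | 7.9 turn z 0
```

Call:
jog_arm(deltas=[[[-0.1,0.1,1,0,0,0,5],[0,0,2,0,0,0,5],[0,0,2,0,0,0,5],[0,0,2,0,0,0,5],[0,0,0.8,0,0,0,5],[0,0,0,0,0,0,5],[0,0,0,0,0,0,5]]])

```text
clock: 35.62
tool_pos: [0.4271, -0.2712, 0.072]
ee_rot: [0.733, 3.054, -0.001]
force: [0.5, -0.3, -1.8]
finger_gap: 0.0614
```

Run:
```python
from h import *
go([(.425,-.273,.0215,None)])
p=manip.get_state()["tool_pos"]
im=look('scene','s15',s=1)[:,:,::-1].copy(); f=p[2]-.0170
overlay('scene',im,(120,180,250,300),[(p[:2],.025,f),(p[:2],.031,f+.06),((.425,-.273),.061,.014),((.425,-.273),.035,.004)],'pics/s15o.png',s=5)
```

```text
pos [ 0.4271 -0.2712  0.072 ] jaw 63.0 tilt z [ 0.0012 -0.0008 -1.    ] F [ 0.4585 -0.3076 -1.8147] gap 0.0614 t 35.62
q [ 1.0717  0.4061 -0.7108  2.0208  0.3549  0.8365  1.2591]
shift cm [ 0.1  -0.26  5.05] | 5.1 turn z 0
```

View pics/s15o.png

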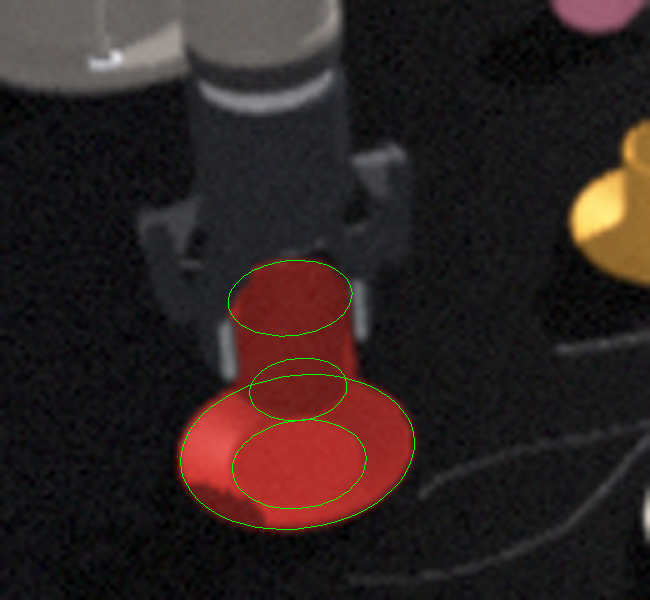

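Call:
jog_arm(deltas=[[[0.2,-0.4,1.3,0,0,0,5],[0,0,1.3,0,0,0,5],[0,0,1.0,0,0,0,5],[0,0,0.7,0,0,0,5],[0,0,0.3,0,0,0,5],[0,0,0.1,0,0,0,5],[0,0,0.1,0,0,0,5],[0,0,0.05,0,0,0,5],[0,0,0.05,0,0,0,5],[0,0,0,0,0,0,5],[0,0,0,0,0,0,5]]])

```text
clock: 37.05
tool_pos: [0.4228, -0.2739, 0.0224]
ee_rot: [0.734, 3.055, -0.0]
force: [0.2, -0.6, -2.0]
finger_gap: 0.0622
```

Call:
jog_arm(deltas=[[[0,0,0.05,0,0,0,5],[0,0,0.05,0,0,0,5],[0,0,0,0,0,0,5]]])

```text
clock: 37.42
tool_pos: [0.4229, -0.2739, 0.0218]
ee_rot: [0.734, 3.055, -0.001]
force: [-1.1, 0.8, 5.2]
finger_gap: 0.0619
```

The red cup has touched down (Fz +5 N). Release and retreat.

Call:
jog_arm(deltas=[[[0,0,0,0,0,0,6.0],[0,0,0,0,0,0,6.4],[0,0,0,0,0,0,7.0],[0,0,0,0,0,0,8.0],[0,0,0,0,0,0,8.5],[0,0,-1,0,0,0,8.5],[0,0,-2,0,0,0,8.5],[0,0,-3,0,0,0,8.5],[0,0,-4,0,0,0,8.5],[0,0,-4,0,0,0,8.5],[0,0,-3,0,0,0,8.5],[0,0,-1,0,0,0,8.5],[0,0,0,0,0,0,8.5],[0,0,0,0,0,0,8.5]]])

```text
clock: 39.17
tool_pos: [0.4219, -0.2735, 0.2002]
ee_rot: [-0.734, -3.053, -0.001]
force: [-0.3, 0.9, -1.0]
finger_gap: 0.085
```

Run:
```python
from h import *
go([(.46,-.1,.2,None),(.427,.2775,.2,None),(.427,.2775,.2,96)])
look('scene','s16',(120,120,380,300),3)
im=look('top','t16',s=1)[:,:,::-1].copy()
B=(.427,.2775)
overlay('top',im,(110,140,240,240),[(B,.031,.06),(B,.025,0)],'pics/t16o.png',s=6)
```

```text
pos [ 0.4219 -0.2735  0.2002] jaw 62.98 tilt z [-0.0018  0.0013 -1.    ] F [-0.3166  0.8962 -1.0257] gap 0.085 t 39.17
q [ 1.1796  0.2281 -0.7881  1.9017  0.1816  1.0867  1.4181]
shift cm [ 4.49 17.18  0.02] | 17.8 turn z 0
shift cm [20.09 32.13 -0.  ] | 37.9 turn z 0
shift cm [ 0.  0. -0.] | 0.0 turn z -33.0
```

View pics/s16.png

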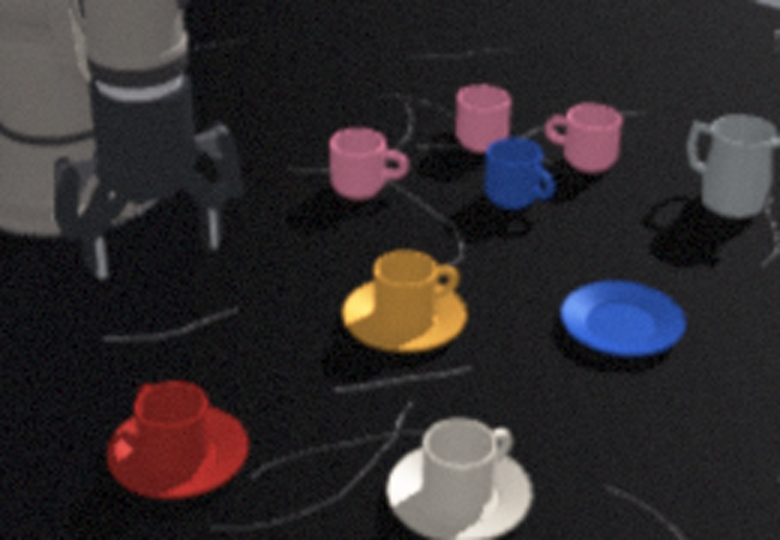

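View pics/t16o.png

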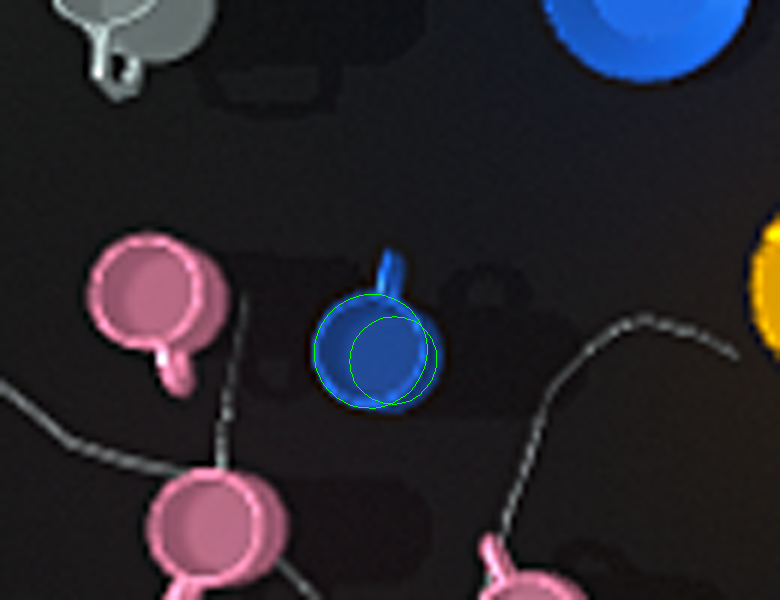

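Red, yellow and white all stand centred in their saucers. The blue cup is at (0.427, 0.2775) with its handle at about −5°, so the jaw angle is 85°.

Call:
jog_arm(deltas=[[[0.5,1.7,0,0,0,0,8.5],[0.8,3.1,0,0,0,0,8.5],[0.8,3.1,0,0,0,0,8.5],[0.8,3.1,0,0,0,0,8.5],[0.8,3.1,0,0,0,0,8.5],[0.8,3.1,0,0,0,0,8.5],[1.9,3.05,0,0,0,0,8.5],[1.9,3.05,0,0,0,0,8.5],[1.9,3.05,0,0,0,0,8.5],[1.9,3.05,0,0,0,0,8.5],[1.9,3.05,0,0,0,0,8.5],[1.9,3.05,0,0,0,0,8.5],[1.9,3.05,0,0,0,0,8.5],[1.9,3.05,0,0,0,0,8.5],[1.9,3.05,0,0,0,0,8.5],[1.9,3.05,0,0,0,0,8.5],[1.1,1.6,0,0,0,0,8.5],[0,0,0,0,0,-7.3,8.5],[0,0,0,0,0,-7.3,8.5],[0,0,0,0,0,-7.4,8.5]]])

```text
clock: 41.78
tool_pos: [0.4262, 0.2781, 0.2009]
ee_rot: [-0.128, -3.138, 0.0]
force: [-0.3, 0.5, -0.2]
finger_gap: 0.0853
```

Call:
jog_arm(deltas=[[[0,0,0,0,0,0,8.5],[0,0,0,0,0,0,8.5]]])

```text
clock: 42.02
tool_pos: [0.4271, 0.2774, 0.2011]
ee_rot: [-0.139, -3.138, 0.0]
force: [-0.0, -0.8, 0.1]
finger_gap: 0.085
```

```bash
python3 -c "
from h import *
go([(.427,.2775,.1,85),(.427,.2775,.018,85)])
"
```

```text
pos [0.4271 0.2774 0.2011] jaw 84.91 tilt z [-0.0004 -0.0001 -1.    ] F [-0.0255 -0.8304  0.1194] gap 0.085 t 42.02
q [ 0.3069  0.3517 -1.1679  1.8826  0.3558  1.1414  0.4907]
shift cm [ 0.01  0.   10.11] | 10.1 turn z -0.1
shift cm [0.  0.  8.2] | 8.2 turn z 0
```

Call:
jog_arm(deltas=[[[0,0,1.1,0,0,0,8.5],[0,0,2,0,0,0,8.5],[0,0,2,0,0,0,8.5],[0,0,2,0,0,0,8.5],[0,0,2,0,0,0,8.5],[0,0,1,0,0,0,8.5],[0,0,0,0,0,0,8.5],[0,0,0,0,0,0,8.5]]])

```text
clock: 43.02
tool_pos: [0.4281, 0.2775, 0.1008]
ee_rot: [0.138, 3.138, 0.001]
force: [0.2, -0.4, -0.7]
finger_gap: 0.0851
```

```bash
python3 -c "
from h import *
go([(.427,.2775,.018,85)])
look('scene','s17',(240,90,370,200),5)
"
```

```text
pos [0.4281 0.2775 0.1008] jaw 84.97 tilt z [ 0.001   0.0006 -1.    ] F [ 0.2141 -0.4316 -0.6623] gap 0.0851 t 43.02
q [ 0.1921  0.4818 -1.059   1.984   0.5118  0.971   0.3627]
shift cm [ 0.11 -0.01  8.28] | 8.3 turn z -0.0
```

View pics/s17.png

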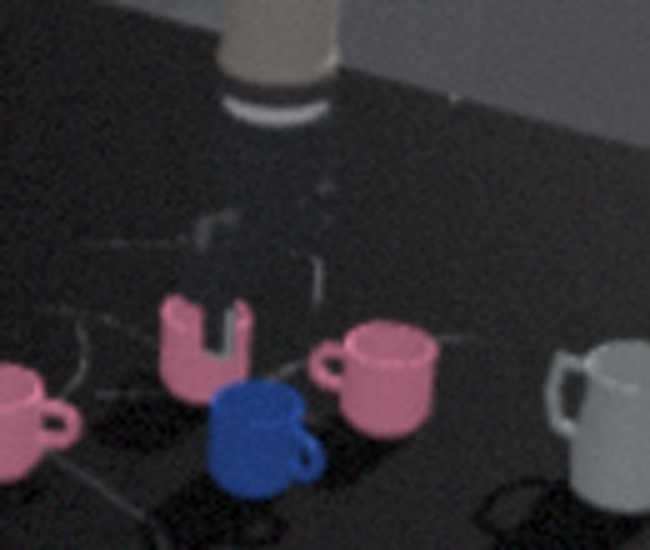

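The jaws are aligned over blue, with clear space to the pink cups. Lower and close.

Call:
jog_arm(deltas=[[[0.1,0,1.5,0,0,0,8.5],[0,0,2,0,0,0,8.5],[0,0,2,0,0,0,8.5],[0,0,1.5,0,0,0,8.5],[0,0,0.8,0,0,0,8.5],[0,0,0.4,0,0,0,8.5],[0,0,0,0,0,0,8.5],[0,0,0,0,0,0,8.0],[0,0,0,0,0,0,7.6],[0,0,0,0,0,0,7.2],[0,0,0,0,0,0,6.9],[0,0,0,0,0,0,6.6],[0,0,0,0,0,0,6.4]]])

```text
clock: 44.7
tool_pos: [0.4267, 0.2771, 0.0183]
ee_rot: [0.138, 3.139, -0.0]
force: [-0.2, 0.6, 0.7]
finger_gap: 0.0639
```

```bash
python3 -c "
from h import *
go([(.427,.2775,.018,85)])
look('scene','s18',(240,90,370,200),5)
"
```

```text
pos [0.4267 0.2771 0.0183] jaw 84.97 tilt z [ 0.     -0.0001 -1.    ] F [-0.2038  0.5593  0.7237] gap 0.0639 t 44.7
q [ 0.0897  0.5971 -0.9426  2.04    0.6583  0.8385  0.2454]
shift cm [-0.02  0.04  0.03] | 0.1 turn z -0.0
```

View pics/s18.png

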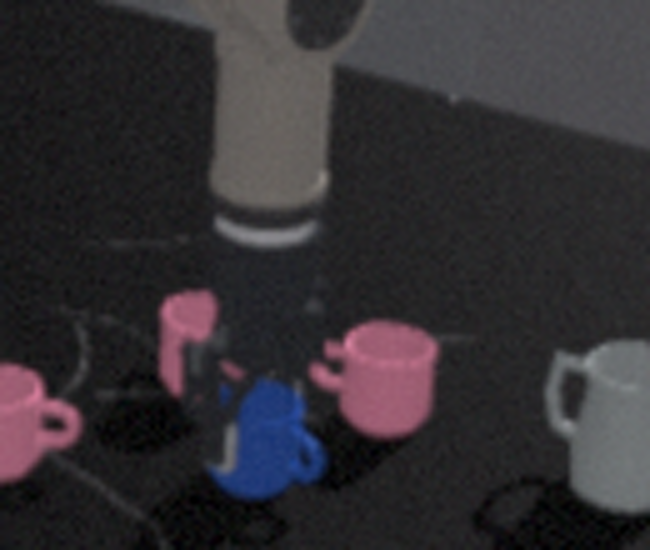

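The fingers straddle the blue body and touch nothing else. Close and lift.

Call:
jog_arm(deltas=[[[0,0,0,0,0,0,6.2],[0,0,0,0,0,0,5.8],[0,0,0,0,0,0,5.0],[0,0,0,0,0,0,5.0],[0,0,-0.4,0,0,0,5.0],[0,0,-0.6,0,0,0,5.0],[0,0,-1,0,0,0,5.0],[0,0,-2,0,0,0,5.0],[0,0,-2,0,0,0,5.0],[0,0,-2,0,0,0,5.0],[0,0,-2,0,0,0,5.0],[0,0,-1,0,0,0,5.0],[0,0,0,0,0,0,5.0],[0,0,0,0,0,0,5.0]]])

```text
clock: 46.5
tool_pos: [0.4263, 0.2766, 0.1277]
ee_rot: [-0.138, -3.138, 0.001]
force: [1.0, -0.0, -1.3]
finger_gap: 0.0614
```

```bash
python3 -c "
from h import *
go([(.647,.135,.128,None),(.647,.135,.07,None)])
look('scene','s19',(240,60,370,200),4)
"
```

```text
pos [0.4263 0.2766 0.1277] jaw 84.97 tilt z [-0.0011 -0.0009 -1.    ] F [ 0.9809 -0.0098 -1.302 ] gap 0.0614 t 46.5
q [ 0.2258  0.4438 -1.0934  1.963   0.4649  1.0165  0.3994]
shift cm [-23.23 -12.17  -0.03] | 26.2 turn z 0
shift cm [0.  0.  5.8] | 5.8 turn z 0
```

View pics/s19.png

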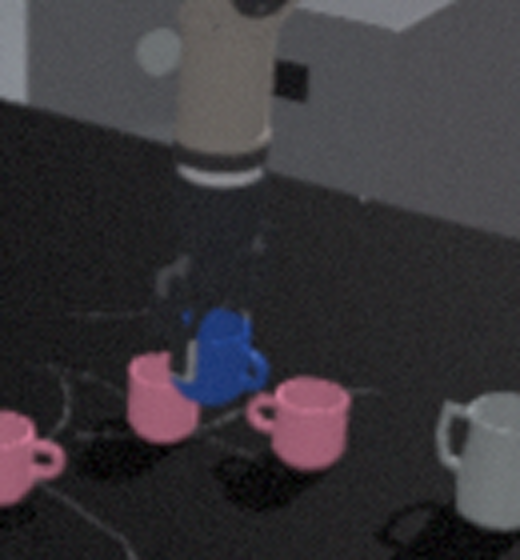

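Call:
jog_arm(deltas=[[[-1.2,-0.6,0,0,0,0,5],[-2.7,-1.42,0,0,0,0,5],[-2.7,-1.42,0,0,0,0,5],[-2.7,-1.42,0,0,0,0,5],[-2.7,-1.42,0,0,0,0,5],[-2.7,-1.42,0,0,0,0,5],[-2.7,-1.42,0,0,0,0,5],[-2.7,-1.42,0,0,0,0,5],[-2,-1.05,0,0,0,0,5],[-1.1,-0.58,0,0,0,0,5],[0,0,1,0,0,0,5],[0,0,2,0,0,0,5],[0,0,2,0,0,0,5],[0,0,0.6,0,0,0,5],[0,0,0,0,0,0,5],[0,0,0,0,0,0,5]]])

```text
clock: 48.55
tool_pos: [0.6476, 0.136, 0.0729]
ee_rot: [0.138, 3.137, 0.001]
force: [-0.0, 0.1, -1.3]
finger_gap: 0.061
```

Run:
```python
from h import *
go([(.647,.135,.0225,None)])
p=manip.get_state()["tool_pos"]
im=look('scene','s20',s=1)[:,:,::-1].copy(); f=p[2]-.0183
overlay('scene',im,(265,140,395,260),[(p[:2],.025,f),(p[:2],.031,f+.06),((.647,.135),.061,.014),((.647,.135),.035,.004)],'pics/s20o.png',s=5)
```

```text
pos [0.6476 0.136  0.0729] jaw 84.98 tilt z [ 0.0012  0.0004 -1.    ] F [-0.0481  0.1014 -1.2791] gap 0.061 t 48.55
q [ 0.3467  0.7361 -0.9186  1.6359  0.6431  1.0975  0.7311]
shift cm [ 0.05 -0.1   5.04] | 5.0 turn z 0
```

View pics/s20o.png

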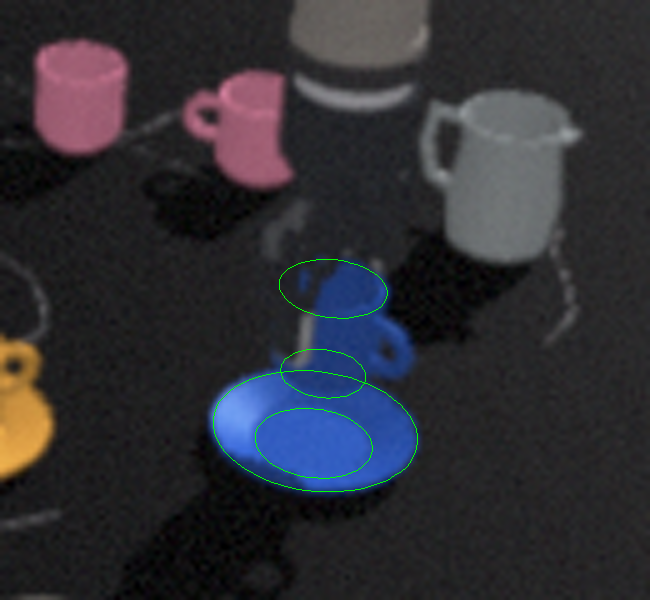

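The saucer and cup rings match. Lower it.

Call:
jog_arm(deltas=[[[0.05,-0.1,1.3,0,0,0,5],[0,0,1.3,0,0,0,5],[0,0,1.0,0,0,0,5],[0,0,0.7,0,0,0,5],[0,0,0.3,0,0,0,5],[0,0,0.1,0,0,0,5],[0,0,0.1,0,0,0,5],[0,0,0.05,0,0,0,5],[0,0,0.05,0,0,0,5],[0,0,0,0,0,0,5],[0,0,0,0,0,0,5]]])

```text
clock: 49.98
tool_pos: [0.6466, 0.1346, 0.0233]
ee_rot: [0.138, 3.138, -0.0]
force: [0.0, -0.1, -1.4]
finger_gap: 0.0611
```

Call:
jog_arm(deltas=[[[0,0,0.05,0,0,0,5],[0,0,0.05,0,0,0,5],[0,0,0,0,0,0,5]]])

```text
clock: 50.35
tool_pos: [0.6466, 0.1346, 0.0228]
ee_rot: [0.138, 3.138, -0.001]
force: [-1.6, -0.4, 3.4]
finger_gap: 0.0614
```

The blue cup has touched down (Fz +3.4 N). Release and retreat.

Call:
jog_arm(deltas=[[[0,0,0,0,0,0,6.0],[0,0,0,0,0,0,6.4],[0,0,0,0,0,0,7.0],[0,0,0,0,0,0,8.0],[0,0,0,0,0,0,8.5],[0,0,-1,0,0,0,8.5],[0,0,-2,0,0,0,8.5],[0,0,-3,0,0,0,8.5],[0,0,-4,0,0,0,8.5],[0,0,-4,0,0,0,8.5],[0,0,-4,0,0,0,8.5],[0,0,-2,0,0,0,8.5],[3,-1,0,0,0,0,8.5],[5,-1,0,0,0,0,8.5],[5,-1,0,0,0,0,8.5],[5,-1,0,0,0,0,8.5],[3,0,0,0,0,0,8.5],[0,0,0,0,0,0,8.5],[0,0,0,0,0,0,8.5]]])

```text
clock: 52.72
tool_pos: [0.4347, 0.1129, 0.2226]
ee_rot: [0.138, 3.137, -0.0]
force: [-0.3, 0.3, 0.2]
finger_gap: 0.0846
```

Run:
```python
from h import *
go([])
C={"y":(.468,.011),"w":(.654,-.169),"r":(.425,-.273),"b":(.647,.135)}
for n,box,s in (("scene",(140,110,400,350),3),("top",(110,100,400,250),2.75)):
    im=look(n,n+'_end',s=1)[:,:,::-1].copy()
    overlay(n,im,box,[(c,.061,.014) for c in C.values()]+[(c,.031,.064) for c in C.values()],f'pics/{n}_endo.png',s=s)
```

```text
pos [0.4347 0.1129 0.2226] jaw 84.94 tilt z [ 0.0013 -0.0002 -1.    ] F [-0.294   0.2938  0.2273] gap 0.0846 t 52.73
q [ 0.819   0.1531 -1.2549  1.9801  0.1627  1.1177  0.9786]
```

View pics/scene_endo.png

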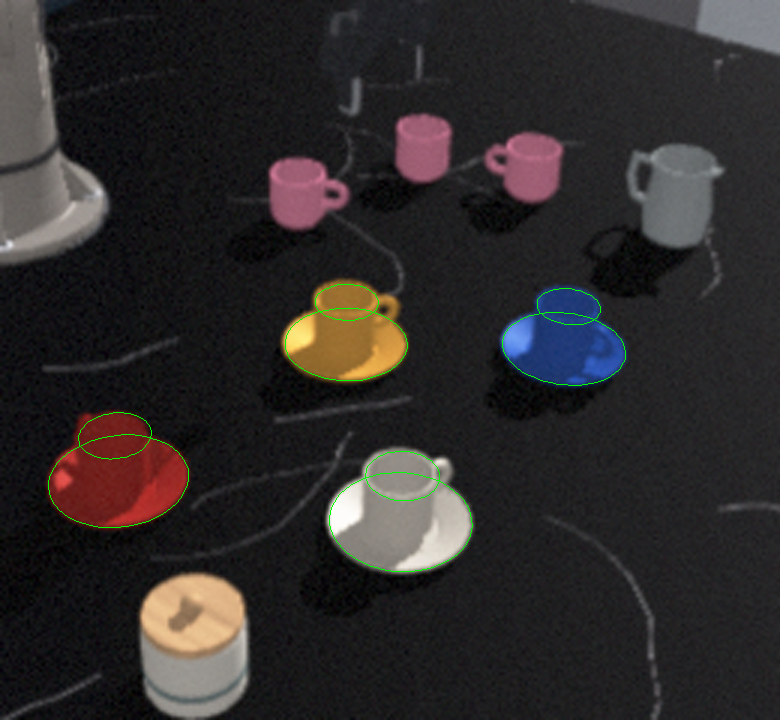

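View pics/top_endo.png

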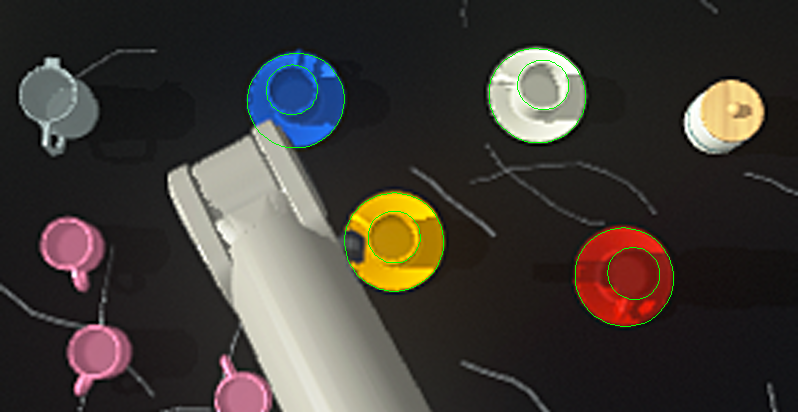

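In both views every cup rim and saucer edge coincides with its projected ring to within 1–3 px of the enlarged picture, about 2 mm. The saucers, jug, sugar pot and pink cups appear unmoved, and the gripper is clear at z = 0.22. Handing in.

```bash
python3 -c "
from plant import sign_off, manip
sign_off(); print(manip.get_state()['clock'])"
```

```text
the job is handed in; nothing more can be done
the job is handed in; nothing more can be done
```

All four espresso cups are unstacked and standing upright, each in the well of the saucer of its own colour, and the job is handed in. I took them from the top of the stack down: yellow, white, red, then blue. The clock was at about 53 s of the 120 s allowed.

- **Setting down:** I lowered each cup in sub-millimetre steps until its weight transferred. The contact force I read was 3 to 8 N, and then I opened the fingers and backed straight up.
- **Final check, both cameras:** all four cups are upright and sit within about 2 mm of their wells' centres, against 10 mm of clearance. The saucers are still on the outlines measured at the start. The jug, sugar pot and pink cups look unmoved by eye, but I did not re-measure them. The open gripper was clear of everything, about 0.22 m up.
- **Disagreements:** the two cameras differed by up to 3 mm on the saucer centres, so I used averages. My first estimate of the blue cup's handle direction was about 11° off, and I corrected it before gripping that cup. No check failed.

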